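Put the check weights and their forceps away after the balance check

ROBOT

A 7-joint arm with a two-finger parallel gripper is mounted at the origin on a cart in front of the work surface, level with it; the furniture and walls round the work are solid. World frame = base frame: x ahead of the robot, y to its left, z up, the work surface at z = 0. Lengths are in m, angles in rad, forces in N, time in s.
With the tool pointing down it reaches from about 0.35 to 0.775 m from the base axis. Payload 3.1 kg.
Tool frame: the origin (TCP) lies at the centre of the arm's flange, where the gripper is bolted on; the fingertips stand 173 mm ahead of it and the grasp point (between the pads) lies 155 mm ahead of it; y points along the fingers, x is the direction in which the jaws open and shut, and the axes are right-handed (so a half turn about y gives the same grasp; the last joint's range is limited). The gripper opens to 85 mm and grips with 20 to 120 N. Pads are 22 mm wide; open, the fingers measure 114 mm over their backs; the gripper's body (76 mm by 85 mm) begins 54 mm behind the grasp point. The pads swing forward as they close: fully open they stand 13 mm farther back than shut.
Start: joints at [-0.042, 0.311, 0.014, 1.512, -0.004, 1.319, -0.027], TCP at [0.55, 0, 0.405] pointing down, gripper open.
Joint ranges: [-2.7, 2.7], [-0.3, 1.91], [-1.27, 1.3], [0.12, 2.57], [-1.44, 4.58], [0.2, 2.03], [-3.05, 3.05]. Speed limits (rad/s): [2.79, 2.79, 3.14, 3.14, 3.14, 3.14, 3.14].

INTERFACE

Orientations are given as a unit quaternion [x, y, z, w].
In Python, from workcell import get_obs, read_camera, hand_in, recognise, silhouettes gives the robot as it stands. The module is installed in compiled form; this text tells all that it offers.
- The arm moves only by the tool send_rows, never from a script. Its argument "series" is a list of rows, each a list of 3 entries, a list of its own where there are three numbers: the shift along the tool's x, y, z in mm, then the turn, a rotation vector about the tool's x, y, z in degrees, then the opening in per cent of the stroke, from 0 (shut) to 100 (fully open). A call has 1 to 5 rows; each row shifts and turns the commanded pose from where the row before left it, along the tool's axes as they then stand; what a row does not reach is not made up. A row lasts 1/10 s, in which the tool goes at most 50 mm and 8.59 degrees, less where a joint would pass 70% of its speed; a pose out of reach is approached as far as the arm can. A call with a gripper value outside its range is refused whole. The fingers move at their own pace and stop on an object; "force" is the grip in N (left out, the last holds). Time passes only in rows, so rows that do not move let the fingers close. It gives the time, the measured TCP pose, the force and the opening at its end, in the units of the state.
- get_obs(): the state, without advancing time (a new reading comes with each control period).
- read_camera(name): name is "scene" or "side" or "wrist"; returns a dict with "image" (400x640x3 uint8, red, green, blue), "vertical_fov" (degrees; the focal length in pixels is half the picture's height over the tangent of half this angle, whatever the lens; pixels are square), "cx", "cy" (the principal point, pixels), "position" and "attitude" of the camera in the world; the wrist camera has in their place "mount" (4x4, takes a point from camera to tool coordinates, whose origin is the TCP and whose axes are the tool frame's). Camera axes: x right, y down, z forward; pixel columns grow to the right and rows downward; lengths in m; the calibration is good to about 2 mm. The wrist camera is an equidistant fisheye: a pixel r from the principal point sees the ray r / f radians off the axis. A picture is of the moment at which its call begins: read the wrist's pose just before it. There is no depth.
- hand_in(): hands the job in, once; it reports no verdict.
Trained networks look in a picture, given as the dict that the camera call returned (one of the last four; its "shot" number tells which), for a name from the list of things; names that differ only in an ending like _2 or _b are one class to them, and where a whole thing is asked for, a point or a joint stands for the part that bears it (a point fixed in the world has none). Each returns a list of dicts, best first, with "p" (0 to 1); they miss things now and then, are a little off and sometimes report something else, mostly with a low value. They report only what shows in the picture. A call takes as long as a camera call. They do not tell look-alikes from the thing itself.
- recognise(name, picture): "pixel" ([row, column] in pixels, amid what is visible of it).
- silhouettes(name, picture): "pixels" (400x640 bool, what is visible of it) and "pixel" ([row, column] in pixels, amid what is visible of it).
The state is a dict: "t": time; "qpos": joint angles; "qd": joint speeds; "joint_efforts": joint torques, N m; "ee_pos": TCP position; "orientation": TCP orientation; "wrist_force": force on the tool from outside, world axes, zero at the start; "wrist_torque": the same for the moment, N m; "opening": finger opening in m.
Only numpy, scipy, OpenCV 4.12 (cv2) and the standard library are available. Lean on these libraries where they do the work, as an engineer would, in place of code of your own. Each camera call takes 0.05 s, during which the arm holds its last target.

TASK

The balance check is finished: put the three loose knob weights from the front of the bench back into the open wooden cases, each into the recess made for its size (biggest weight in the biggest recess, smallest in the smallest), upright and fully down on the lining, and lay the forceps lengthwise and centred on their wooden rest, in both saddles. Set the weights down gently, never let one drop, and leave the jar and the beaker that stand among them where they are; the full weight set in the box at the back is not part of the job.

Things in the scene. Friction and masses are not known exactly. Their poses are not given: they have to be found in the camera images.
- weight_large: Brass-coloured knob weight standing upright, 38 mm in diameter and 60 mm high; its plain cylindrical body reaches from the foot to 37 mm, above that it narrows to the knob. Grip it round the body with the fingertips at least 14 mm above its foot, so that they stay clear of the case. Origin: centre of its foot, z up. The biggest of the three loose weights, 0.5 kg.
- weight_medium: Brass-coloured knob weight standing upright, 30 mm in diameter and 46 mm high; its plain cylindrical body reaches from the foot to 28 mm, above that it narrows to the knob. Grip it round the body with the fingertips at least 13 mm above its foot, so that they stay clear of the case. Origin: centre of its foot, z up. The middle one, 0.2 kg.
- weight_small: Brass-coloured knob weight standing upright, 20 mm in diameter and 30 mm high; its plain cylindrical body reaches from the foot to 18 mm, above that it narrows to the knob. Grip it round the body with the fingertips at least 10 mm above its foot, so that they stay clear of the case. Origin: centre of its foot, z up. The smallest, 0.05 kg.
- forceps: Steel forceps lying flat, 133 mm long, 14 mm wide at the middle and narrowing to both ends (about 9 mm wide 40 mm from the middle), 9 mm high, 0.03 kg. Grip them at the middle, across the width. Origin: middle of the underside; y along their length, x across the two arms, z up.
- case_large: Fixed open wooden case for the biggest weight: block 78 mm square, 19 mm high. Round lined recess in its middle, 48 mm wide at the floor, 58 mm at the mouth, tapering evenly; floor 7 mm above the bench, 12 mm deep. Its lid, hinged on the +x side, leans back away from it, top edge 90 mm high; the other sides are open. Origin: centre of the underside, below the recess; z up, y along the hinge.
- case_medium: Fixed open wooden case for the middle weight: block 66 mm square, 18 mm high. Round lined recess in its middle, 37.4 mm wide at the floor, 49.4 mm at the mouth, tapering evenly; floor 7 mm above the bench, 11 mm deep. Its lid, hinged on the +x side, leans back away from it, top edge 77 mm high; the other sides are open. Origin: centre of the underside, below the recess; z up, y along the hinge.
- case_small: Fixed open wooden case for the smallest weight: block 54 mm square, 15 mm high. Round lined recess in its middle, 29.6 mm wide at the floor, 38.6 mm at the mouth, tapering evenly; floor 7 mm above the bench, 8 mm deep. Its lid, hinged on the +x side, leans back away from it, top edge 60 mm high; the other sides are open. Origin: centre of the underside, below the recess; z up, y along the hinge.
- forceps_rest: Fixed wooden forceps rest: foot 112 x 50 mm, 7 mm high; two crosswise saddles, 11 mm thick, 40 mm either side of its middle. Their lined beds are 16 mm above the bench, 29 mm wide between horns 24.5 mm high; between the saddles is 69 mm of room for fingers. The forceps lie along it on both beds, either way round. Origin: centre of the underside; x along its length, z up.
- jar: Bystander: white plastic jar with a white screw lid, 49 mm in diameter, 57 mm high. Stays where it is. Origin: centre of its underside.
- beaker: Bystander: empty glass beaker, 54 mm in diameter, 68 mm high. Stays where it is. Origin: centre of its underside.
Mind the look-alikes: they are no part of the job. Leave any green or red look-alike of the weight_large alone. What is shaped like the weight_medium but green or red is not meant.

How it is judged:
By the outcome, as a careful person would: the job done as asked, in the order asked, and still so for the second after the job is handed in, with the robot touching nothing.
It also fails if it takes over 115 s, if anything falls off the work surface, if the arm or the gripper's body presses on something with over 40 N, if the wrist force passes 120 N, or if a joint passes its speed limit or range.

## Working session

There is one attempt and no reset: what is moved stays moved. The work goes in short steps, Python scripts to look and compute and a tool call to move; the robot and the scene stay as the last step left them, time stands still between calls to the robot, and variables do not carry over. Pictures are saved under pics/ and viewed, and the job is handed in when it is done.

Besides the shell and the picture viewer there is one more tool, called as name([rows], argument=value, ...), one row to a line, values as JSON. send_rows: Moves the arm, as the interface text tells. Its arguments: {"type":"object","properties":{"series":{"type":"array"},"force":{"type":"number"}},"required":["series"]}

```bash
mkdir -p pics; python3 - <<'E'
from workcell import *
import cv2
o=get_obs();print(o)
for n in("scene","side","wrist"):
    c=read_camera(n);cv2.imwrite(f"pics/{n}0.png",c["image"][:,:,::-1]);print({k:v for k,v in c.items() if k!="image"})
E
```

```text
{'t': 0.0, 'qpos': array([-0.04168247,  0.31174356,  0.01400731,  1.51305795, -0.00440981,
        1.31919501, -0.0271845 ]), 'qd': array([-7.74688799e-04, -1.81379658e-03,  7.16426917e-04, -2.51462577e-04,
        1.49512373e-03, -2.93194373e-05,  3.24500913e-04]), 'joint_efforts': array([-8.45983850e-04, -3.79911804e+01,  1.45537080e-01, -2.30588043e+01,
        1.22032766e-02,  1.37352623e-02,  4.05736500e-06]), 'ee_pos': array([5.49682232e-01, 1.35529108e-05, 4.03610439e-01]), 'orientation': array([ 0.70713895, -0.00081794, -0.00085875, -0.70707362]), 'wrist_force': array([-0.44765433, -0.29633037, -0.34809884]), 'wrist_torque': array([ 0.08266136, -0.01494759, -0.01540612]), 'opening': 0.08568333571346343}
{'vertical_fov': 52.96647382609631, 'cx': 321.40109472055747, 'cy': 203.14121283487893, 'position': array([-0.30952857,  0.560011  ,  0.50229013]), 'attitude': array([-0.40081658,  0.74024871, -0.48005034,  0.24683921]), 'shot': 1}
{'vertical_fov': 45.40761122229713, 'cx': 326.10999321115133, 'cy': 197.93693170367825, 'position': array([0.01109558, 1.15825476, 0.86560564]), 'attitude': array([-0.16033249,  0.8663122 , -0.46517655,  0.0860665 ]), 'shot': 2}
{'vertical_fov': 65.70646984690485, 'cx': 314.3145917277144, 'cy': 195.53218113936344, 'mount': array([[ 9.99998819e-01,  1.17654091e-03,  9.88916985e-04,
        -3.00712064e-08],
       [-6.18645722e-04, -2.80875942e-01,  9.59743884e-01,
         3.00591898e-02],
       [ 1.40694093e-03, -9.59743362e-01, -2.80874882e-01,
         7.01216132e-02],
       [ 0.00000000e+00,  0.00000000e+00,  0.00000000e+00,
         1.00000000e+00]]), 'shot': 3}
```

View images.

View pics/scene0.png

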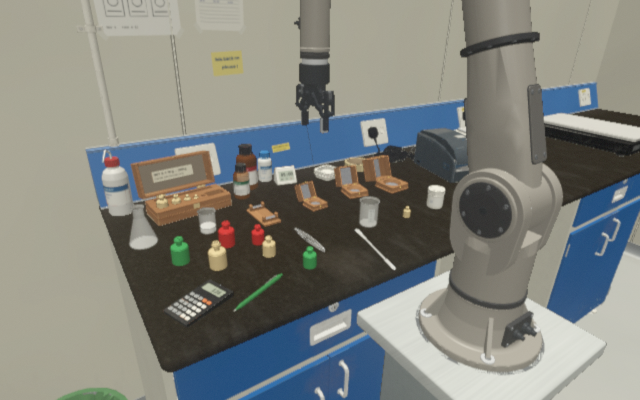

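View pics/side0.png

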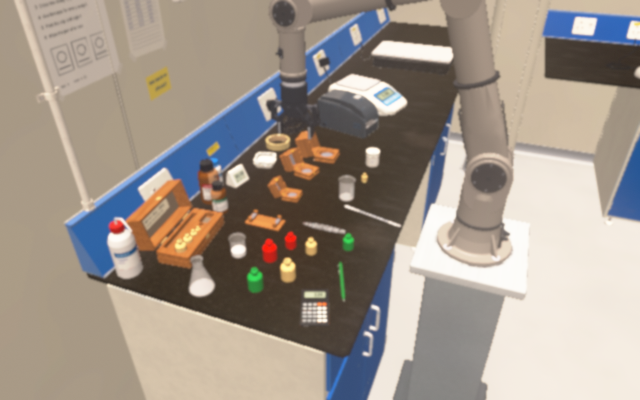

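View pics/wrist0.png

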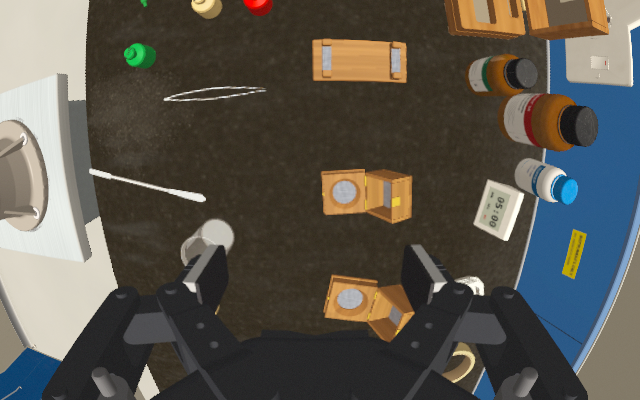

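```bash
cat > h.py <<'E'
from workcell import *
import numpy as np, cv2
from scipy.spatial.transform import Rotation as R
from scipy.optimize import least_squares
def pose(c,o):
    """camera R,t in world"""
    if "mount" in c:
        T=np.eye(4);T[:3,:3]=R.from_quat(o["orientation"]).as_matrix();T[:3,3]=o["ee_pos"]
        M=T@c["mount"];return M[:3,:3],M[:3,3]
    return R.from_quat(c["attitude"]).as_matrix(),np.array(c["position"])
def foc(c): return 200/np.tan(np.radians(c["vertical_fov"])/2)
def proj(c,o,P):
    Rm,t=pose(c,o);p=(np.atleast_2d(P)-t)@Rm;f=foc(c)
    if "mount" in c:
        r=np.hypot(p[:,0],p[:,1]);th=np.arctan2(r,p[:,2]);k=f*th/np.maximum(r,1e-9)
        return np.c_[c["cx"]+k*p[:,0],c["cy"]+k*p[:,1]]
    return np.c_[c["cx"]+f*p[:,0]/p[:,2],c["cy"]+f*p[:,1]/p[:,2]]
def unproj(c,o,uv,z):
    Rm,t=pose(c,o);f=foc(c);uv=np.atleast_2d(np.asarray(uv,float));d=(uv-[c["cx"],c["cy"]])/f
    if "mount" in c:
        r=np.linalg.norm(d,axis=1);s=np.where(r>1e-9,np.sin(r)/np.maximum(r,1e-9),1)
        d=np.c_[d*s[:,None],np.cos(r)]
    else: d=np.c_[d,np.ones(len(d))]
    w=d@Rm.T
    return t+w*((z-t[2])/w[:,2])[:,None]
def obs(n):
    o=get_obs();c=read_camera(n);return c,o
def save(c,name): cv2.imwrite(f"pics/{name}.png",c["image"][:,:,::-1])
PROF={"weight_large":[(0,19),(37,19),(42,9),(46,7),(52,11),(60,6)],"weight_medium":[(0,15),(28,15),(32,7),(36,6),(40,9),(46,5)],
"weight_small":[(0,10),(18,10),(21,5),(24,4),(27,6),(30,3)],"jar":[(0,24.5),(57,24.5)],"beaker":[(0,27),(68,27)]}
def cyl(name):
    a=np.linspace(0,2*np.pi,40,endpoint=False);return np.vstack([np.c_[r*np.cos(a),r*np.sin(a),0*a+z] for z,r in PROF[name]])/1000
E
python3 - <<'E'
from h import *
ZH={"case_large":.019,"case_medium":.018,"case_small":.015,"forceps_rest":.012,"forceps":.005}
for n in("scene","side","wrist"):
    c,o=obs(n)
    for k in["weight_large","weight_medium","weight_small","forceps","case_large","case_medium","case_small","forceps_rest","jar","beaker"]:
        print(n,k,[(round(d["p"],2),[int(x) for x in d["pixel"]],np.round(unproj(c,o,d["pixel"][::-1],ZH.get(k,PROF[k][-1][0]/2000 if k in PROF else 0))[0][:2],3).tolist()) for d in recognise(k,c)])
E
```

```text
scene weight_large [(0.98, [257, 214], [0.427, 0.333]), (0.9, [234, 225], [0.509, 0.276]), (0.84, [254, 177], [0.481, 0.396])]
scene weight_medium [(0.83, [258, 307], [0.327, 0.159]), (0.64, [248, 271], [0.405, 0.206]), (0.54, [234, 261], [0.478, 0.198])]
scene weight_small [(0.43, [211, 406], [0.396, -0.212])]
scene forceps [(0.5, [238, 308], [0.424, 0.094])]
scene case_large [(0.74, [176, 384], [0.626, -0.335])]
scene case_medium [(0.8, [182, 349], [0.644, -0.202])]
scene case_small [(0.76, [199, 310], [0.605, -0.025])]
scene forceps_rest [(0.75, [213, 264], [0.599, 0.129]), (0.67, [212, 368], [0.45, -0.12])]
scene jar [(0.65, [197, 433], [0.405, -0.331]), (0.61, [211, 404], [0.38, -0.188])]
scene beaker []
side weight_large [(0.85, [284, 254], [0.489, 0.409]), (0.76, [271, 288], [0.429, 0.336]), (0.64, [252, 270], [0.508, 0.283])]
side weight_medium [(0.66, [238, 290], [0.485, 0.203]), (0.55, [245, 309], [0.423, 0.209]), (0.42, [243, 345], [0.333, 0.166])]
side weight_small [(0.47, [178, 365], [0.388, -0.204])]
side forceps [(0.64, [165, 296], [0.651, -0.214]), (0.59, [225, 327], 
[... 240 characters left out ...]
9, -0.021])]
side forceps_rest [(0.64, [221, 268], [0.589, 0.135])]
side jar [(0.71, [159, 372], [0.397, -0.316])]
side beaker [(0.83, [188, 346], [0.42, -0.09]), (0.58, [149, 316], [0.611, -0.306])]
wrist weight_large []
wrist weight_medium [(0.6, [6, 259], [0.487, 0.192]), (0.58, [54, 139], [0.332, 0.15]), (0.57, [5, 206], [0.424, 0.199])]
wrist weight_small []
wrist forceps [(0.82, [87, 205], [0.417, 0.099])]
wrist case_large []
wrist case_medium [(0.83, [302, 369], [0.628, -0.192])]
wrist case_small [(0.59, [188, 367], [0.615, -0.026])]
wrist forceps_rest [(0.92, [58, 356], [0.599, 0.128])]
wrist jar [(0.71, [190, 366], [0.612, -0.024])]
wrist beaker [(0.69, [236, 205], [0.413, -0.084])]
```

send_rows([
  [[-20, 0, 40], [0, 0, 0], 100],
  [[-20, 0, 40], [0, 0, 0], 100],
  [[-20, 0, 40], [0, 0, 0], 100],
  [[-20, 0, 40], [0, 0, 0], 100],
  [[-20, 0, 40], [0, 0, 0], 100],
])

```text
t: 2.3
ee_pos: [0.449, 0.2014, 0.405]
orientation: [-0.707, -0.0, -0.0, 0.707]
wrist_force: [0.6, -0.3, -0.3]
opening: 0.0857
```

send_rows([
  [[-10, 0, 40], [0, -8, 0], 100],
  [[0, 0, 40], [0, -8, 0], 100],
  [[0, 0, 0], [0, -8, 0], 100],
  [[0, 0, 0], [0, -8, 0], 100],
  [[0, 0, 0], [0, -8, 0], 100],
])

```text
t: 2.8
ee_pos: [0.4343, 0.2801, 0.4046]
orientation: [0.664, 0.244, -0.244, -0.664]
wrist_force: [-0.1, -0.4, -0.5]
opening: 0.0856
```

send_rows([
  [[0, 0, 0], [0, -8.5, 0], 90],
  [[0, 0, 0], [0, -8.5, 0], 80],
  [[0, 0, 0], [0, -8.5, 0], 75],
  [[0, 0, 0], [0, -8.5, 0], 75],
  [[0, 0, 0], [0, -8.5, 0], 75],
])

```text
t: 3.3
ee_pos: [0.4345, 0.2796, 0.4047]
orientation: [0.53, 0.468, -0.468, -0.53]
wrist_force: [-0.2, -0.4, -0.1]
opening: 0.064
```

send_rows([
  [[0, 0, 0], [0, -7.5, 0], 75],
  [[0, 0, 0], [0, 0, 0], 75],
  [[0, 0, 0], [0, 0, 0], 75],
])

```text
t: 3.6
ee_pos: [0.4345, 0.2795, 0.4047]
orientation: [0.501, 0.499, -0.499, -0.501]
wrist_force: [-0.4, 0.4, 0.2]
opening: 0.0642
```

```bash
python3 - <<'E'
from h import *
c,o=obs("wrist");save(c,"w1");print(o["t"],o["ee_pos"],R.from_quat(o["orientation"]).as_matrix().round(3),o["qpos"].round(2),o["opening"])
for k in["weight_large","weight_medium","forceps"]:
    for d in recognise(k,c):
        z=PROF[k][-1][0]/2000 if k in PROF else .005
        print(k,round(d["p"],2),[int(x) for x in d["pixel"]],np.round(unproj(c,o,d["pixel"][::-1],z)[0][:2],4).tolist())
E
```

```text
3.6 [0.43449547 0.27952431 0.40470173] [[ 0.003  0.    -1.   ]
 [ 1.    -0.     0.003]
 [-0.    -1.    -0.   ]] [-0.29  0.27 -0.39  1.59  0.1   1.31  0.87] 0.06423769586930624
weight_large 0.91 [170, 349] [0.4346, 0.318]
weight_large 0.82 [233, 307] [0.5123, 0.2703]
weight_large 0.78 [217, 401] [0.4921, 0.3848]
weight_medium 0.79 [207, 251] [0.4815, 0.2015]
weight_medium 0.76 [82, 204] [0.329, 0.1504]
forceps 0.95 [159, 174] [0.4228, 0.0973]
```

View pics/w1.png

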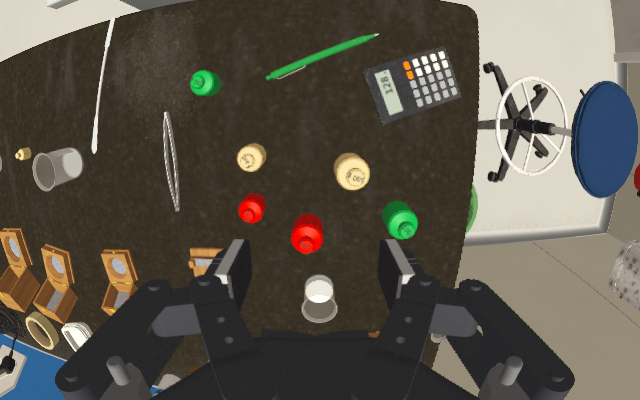

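```bash
cat >> h.py <<'E'
def hullmask(c,o,name,x,y,z0=0):
    p=proj(c,o,cyl(name)+[x,y,z0]);m=np.zeros((400,640),np.uint8)
    cv2.fillConvexPoly(m,cv2.convexHull(np.round(p*16).astype(np.int32)),1,shift=4);return m>0
def fitcyl(c,o,name,near,z0=0,tol=.045,show=True):
    """best (x,y) so that model hull centroid matches mask centroid"""
    out=None
    for d in silhouettes(name,c):
        M=d["pixels"]; 
        if M.sum()<20: continue
        ys,xs=np.nonzero(M);cen=np.array([xs.mean(),ys.mean()])
        def f(q):
            m=hullmask(c,o,name,*q,z0);
            if m.sum()==0: return np.array([100,100.])
            yy,xx=np.nonzero(m);return np.array([xx.mean(),yy.mean()])-cen
        q=unproj(c,o,cen,z0+PROF[name][-1][0]/2500)[0][:2]
        s=least_squares(f,q,diff_step=3e-3);q=s.x
        m=hullmask(c,o,name,*q,z0);iou=(m&M).sum()/(m|M).sum()
        col=np.median(c["image"][M],axis=0)
        if np.hypot(*(q-near))<tol:
            if show: print(name,"p%.2f"%d["p"],"xy",q.round(4),"iou %.2f"%iou,"col",col,"px",cen.round(0))
            if out is None: out=q
    return out
E
python3 - <<'E'
from h import *
near={"weight_large":(.43,.33),"weight_medium":(.415,.205),"weight_small":(.39,-.207),"beaker":(.42,-.1),"jar":(.4,-.32)}
for n in("wrist","scene","side"):
    c,o=obs(n);print(n)
    for k in near: fitcyl(c,o,k,near[k])
E
```

```text
wrist
weight_large p0.87 xy [0.4366 0.321 ] iou 0.96 col [236. 212. 148.] px [351. 171.]
weight_medium p0.89 xy [0.4203 0.2038] iou 0.95 col [234. 209. 145.] px [251. 157.]
weight_small p0.52 xy [ 0.394  -0.2165] iou 0.72 col [154.  129.   79.5] px [ 23. 153.]
beaker p0.74 xy [ 0.4188 -0.0975] iou 0.88 col [135. 128. 117.] px [ 57. 167.]
scene
weight_large p0.79 xy [0.4374 0.3239] iou 0.85 col [176. 157. 115.] px [217. 257.]
weight_medium p0.73 xy [0.4228 0.2058] iou 0.96 col [172. 154. 112.] px [268. 247.]
beaker p0.90 xy [ 0.4223 -0.0939] iou 0.85 col [149. 147. 138.] px [369. 212.]
jar p0.75 xy [ 0.4022 -0.3372] iou 0.81 col [184. 182. 170.] px [436. 197.]
side
weight_large p0.85 xy [0.4384 0.321 ] iou 0.88 col [224. 180. 112.] px [288. 270.]
weight_medium p0.63 xy [0.4215 0.2063] iou 0.93 col [216. 170. 105.] px [311. 246.]
weight_small p0.42 xy [ 0.394  -0.2119] iou 0.76 col [212.5 170.5 108.5] px [364. 178.]
beaker p0.89 xy [ 0.4199 -0.0943] iou 0.83 col [170. 157. 145.] px [347. 188.]
jar p0.57 xy [ 0.4034 -0.3382] iou 0.77 col [222. 206. 190.] px [373. 156.]
```

send_rows([
  [[41.5, 0, -2.5], [0, 0, 0], 75],
  [[0, 45, 0], [0, 0, 0], 75],
  [[0, 45, 0], [0, 0, 0], 75],
  [[0, 40, 0], [0, 0, 0], 75],
  [[0, 0, 0], [0, 0, 0], 75],
])

```text
t: 5.2
ee_pos: [0.4347, 0.3189, 0.269]
orientation: [-0.499, -0.495, 0.505, 0.501]
wrist_force: [-0.7, -2.1, -1.0]
opening: 0.0641
```

```bash
python3 - <<'E'
from h import *
c,o=obs("wrist");save(c,"w2");print(o["t"],o["ee_pos"])
fitcyl(c,o,"weight_large",(.437,.321))
E
```

```text
5.2 [0.43473022 0.318876   0.26895713]
weight_large p0.87 xy [0.4368 0.321 ] iou 0.97 col [238. 212. 147.] px [322. 213.]
```

View pics/w2.png

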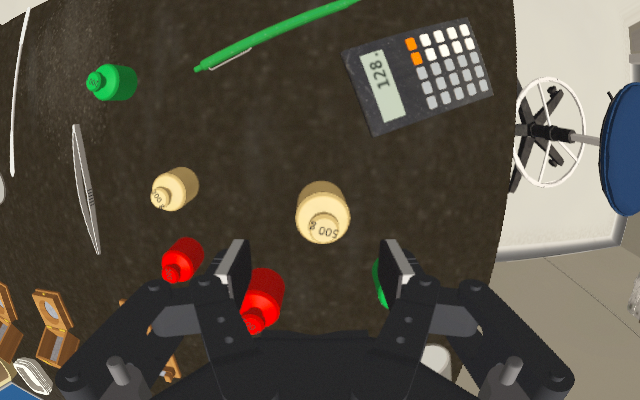

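send_rows([
  [[2, 30, -2], [0, 0, 0], 75],
  [[0, 30, 0], [0, 0, 0], 75],
  [[0, 19, 0], [0, 0, 0], 75],
  [[0, 0, 0], [0, 0, 0], 75],
])

```text
t: 5.7
ee_pos: [0.4393, 0.3232, 0.1961]
orientation: [0.5, 0.5, -0.5, -0.5]
wrist_force: [0.1, -0.5, 0.1]
opening: 0.0636
```

```bash
python3 - <<'E'
from h import *
c,o=obs("wrist");save(c,"w3");print(o["t"],o["ee_pos"],R.from_quat(o["orientation"]).as_matrix().round(4),o["wrist_force"])
print("tip",o["ee_pos"]+R.from_quat(o["orientation"]).apply([0,.173,0]))
E
```

```text
5.7 [0.43929694 0.32317193 0.19605132] [[ 3.e-04 -1.e-04 -1.e+00]
 [ 1.e+00 -3.e-04  3.e-04]
 [-3.e-04 -1.e+00  1.e-04]] [ 0.09195552 -0.53037061  0.11504734]
tip [0.43927336 0.32312057 0.02305133]
```

View pics/w3.png

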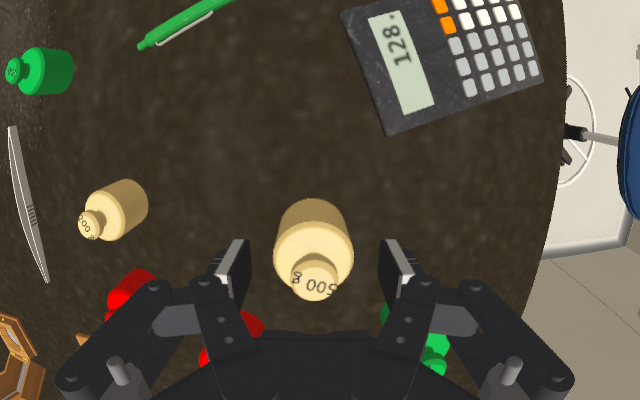

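send_rows([
  [[-2, 3, 2], [0, 0, 0], 75],
  [[0, 0, 0], [0, 0, 0], 75],
])

```text
t: 5.95
ee_pos: [0.4375, 0.3216, 0.1946]
orientation: [0.5, 0.501, -0.499, -0.5]
wrist_force: [0.7, -0.0, -0.3]
opening: 0.064
```

send_rows([
  [[0, 3, 0], [0, 0, 0], 75],
  [[0, 0, 0], [0, 0, 0], 40],
  [[0, 0, 0], [0, 0, 0], 30],
  [[0, 0, 0], [0, 0, 0], 30],
  [[0, 0, 0], [0, 0, 0], 30],
], force=40)

```text
t: 6.45
ee_pos: [0.437, 0.3215, 0.1903]
orientation: [0.5, 0.5, -0.5, -0.5]
wrist_force: [-0.5, -0.6, 4.1]
opening: 0.0362
```

send_rows([
  [[0, 0, 0], [0, 0, 0], 30],
  [[0, 0, 0], [0, 0, 0], 30],
  [[0, 0, 0], [0, 0, 0], 30],
])

```text
t: 6.75
ee_pos: [0.437, 0.3215, 0.1903]
orientation: [0.5, 0.5, -0.5, -0.5]
wrist_force: [-1.0, -0.7, 4.9]
opening: 0.0362
```

send_rows([
  [[0, -10, 0], [0, 0, 0], 30],
  [[0, -30, 0], [0, 0, 0], 30],
  [[0, -45, 0], [0, 0, 0], 30],
  [[0, -45, 0], [0, 0, 0], 30],
  [[0, -10, 0], [0, 0, 0], 30],
], force=60)

```text
t: 7.25
ee_pos: [0.438, 0.3222, 0.3345]
orientation: [0.501, 0.503, -0.497, -0.499]
wrist_force: [0.8, 1.3, -3.3]
opening: 0.0356
```

```bash
python3 - <<'E'
from h import *
c,o=obs("wrist");save(c,"w4");print(o["t"],o["ee_pos"],o["wrist_force"],o["opening"])
for k,z in(("case_large",.019),("case_medium",.018),("case_small",.015)):
  for n in("scene","side"):
    c,o=obs(n);save(c,n+"4")
    print(n,k,[(round(d["p"],2),[int(x) for x in d["pixel"]]) for d in recognise(k,c)])
E
```

```text
7.25 [0.4379714  0.3222203  0.33453993] [ 0.79667658  1.31208889 -3.28330248] 0.0355857103947887
scene case_large [(0.84, [175, 383])]
side case_large [(0.83, [151, 311])]
scene case_medium [(0.63, [180, 348])]
side case_medium [(0.81, [169, 309]), (0.17, [230, 290])]
scene case_small [(0.57, [197, 308])]
side case_small [(0.61, [156, 370])]
```

View pics/w4.png

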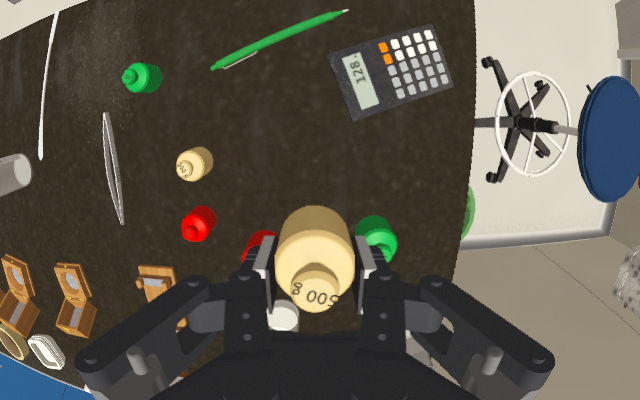

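View pics/scene4.png

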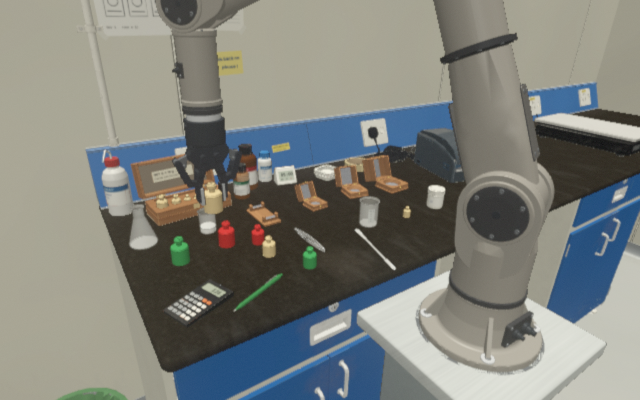

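send_rows([
  [[-25, 0, -10], [0, 0, 0], 30],
  [[-43, 0, -17], [0, 0, 0], 30],
  [[-43, 0, -17], [0, 0, 0], 30],
  [[-43, 0, -17], [0, 0, 0], 30],
  [[-43, 0, -17], [0, 0, 0], 30],
])

```text
t: 8.4
ee_pos: [0.5154, 0.1225, 0.3299]
orientation: [0.5, 0.5, -0.5, -0.5]
wrist_force: [1.4, 0.3, -4.5]
opening: 0.0355
```

send_rows([
  [[-43, 0, -17], [0, 0, 0], 30],
  [[-43, 0, -17], [0, 0, 0], 30],
  [[-43, 0, -17], [0, 0, 0], 30],
  [[-43, 0, -17], [0, 0, 0], 30],
  [[-43, 0, -17], [0, 0, 0], 30],
])

```text
t: 8.9
ee_pos: [0.6004, -0.0926, 0.3297]
orientation: [0.5, 0.5, -0.5, -0.5]
wrist_force: [1.5, 0.9, -4.0]
opening: 0.0356
```

send_rows([
  [[-43, 0, -17], [0, 0, 0], 30],
  [[-43, 0, -17], [0, 0, 0], 30],
  [[-25, 0, -10], [0, 0, 0], 30],
  [[0, 0, 0], [0, 0, 0], 30],
  [[0, 0, 0], [0, 0, 0], 30],
])

```text
t: 9.4
ee_pos: [0.6438, -0.2027, 0.3288]
orientation: [-0.5, -0.5, 0.5, 0.501]
wrist_force: [0.7, 0.8, -4.8]
opening: 0.0356
```

```bash
python3 - <<'E'
from h import *
c,o=obs("wrist");save(c,"w5");print(o["t"],o["ee_pos"],o["orientation"],o["wrist_force"],o["opening"])
for k,z in(("case_large",.019),("case_medium",.018),("case_small",.015)):
  for d in silhouettes(k,c): print(k,round(d["p"],2),[int(x) for x in d["pixel"]],d["pixels"].sum())
import pickle;pickle.dump((c,o),open("w5.pkl","wb"))
E
```

```text
9.4 [ 0.64384589 -0.20266017  0.32878824] [-0.49985438 -0.49950022  0.49959477  0.5010491 ] [ 0.72709074  0.82817452 -4.7652025 ] 0.03557975078794457
case_large 0.97 [172, 183] 14304
case_medium 0.74 [159, 328] 8229
case_small 0.9 [156, 482] 5384
```

View pics/w5.png

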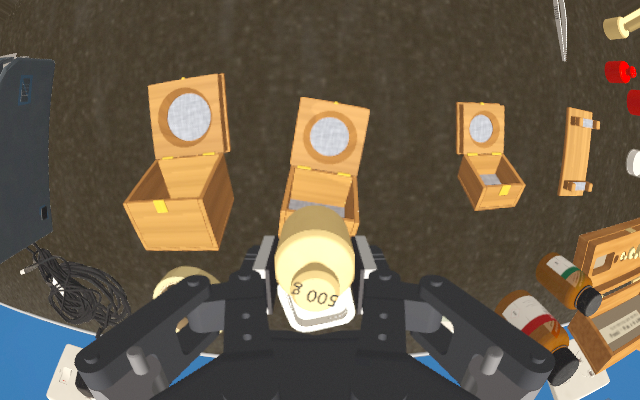

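```bash
python3 - <<'E'
from h import *
import pickle;c,o=pickle.load(open("w5.pkl","rb"))
im=c["image"].astype(int)
sat=im.max(2)-im.min(2)
C={"case_large":((189,117),.019),"case_medium":((330,137),.018),"case_small":((481,128),.015)}
for k,(p,zt) in C.items():
    g=((sat<40)&(im.max(2)>110)).astype(np.uint8)
    n,lab,st,cen=cv2.connectedComponentsWithStats(g);l=lab[p[1],p[0]]
    m=(lab==l).astype(np.uint8);cs,_=cv2.findContours(m,cv2.RETR_EXTERNAL,cv2.CHAIN_APPROX_NONE);ct=max(cs,key=len)
    W=unproj(c,o,ct[:,0,:],.007)[:,:2];(x,y),r=cv2.minEnclosingCircle((W*1000).astype(np.float32))
    e=cv2.fitEllipse((W*1000).astype(np.float32))
    print(k,st[l],"cen",unproj(c,o,cen[l],.007)[0][:2].round(4),"circ",round(x,1),round(y,1),round(2*r,1),"ell",np.round(e[0],1),np.round(e[1],1))
a=lambda *p,z:unproj(c,o,p,z)[:,:2].round(4)
print(a((149,86),(223,73),(228,151),(157,158),z=.019))
print(a((302,97),(369,108),(358,177),(291,166),z=.018))
print(a((459,103),(502,103),(504,152),(460,154),z=.015))
s=np.vstack([cv2.resize(c["image"][50:200,100:300],None,fx=3,fy=3)])
cv2.imwrite("pics/zl.png",s[:,:,::-1])
E
```

```text
case_large [ 167   94   44   47 1601] cen [ 0.5767 -0.3272] circ 576.7 -327.9 47.7 ell [ 576.7 -327.8] [46.1 46.7]
case_medium [ 310  117   39   39 1161] cen [ 0.5995 -0.1895] circ 599.6 -189.3 36.8 ell [ 599.6 -189.4] [35.5 35.7]
case_small [470 115  23  27 491] cen [ 0.5851 -0.0314] circ 585.3 -31.0 29.0 ell [585.1 -31. ] [27.5 27.9]
[[ 0.5425 -0.365 ]
 [ 0.5378 -0.2866]
 [ 0.6108 -0.284 ]
 [ 0.615  -0.3604]]
[[ 0.5628 -0.2144]
 [ 0.572  -0.154 ]
 [ 0.6364 -0.1626]
 [ 0.626  -0.225 ]]
[[ 0.5617 -0.0628]
 [ 0.5564 -0.0107]
 [ 0.6076 -0.0034]
 [ 0.6122 -0.0582]]
```

View pics/zl.png

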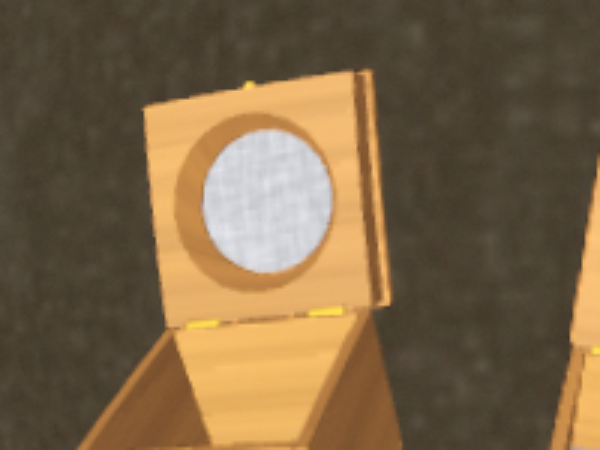

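send_rows([
  [[-42, 0, 22], [0, 0, 0], 30],
  [[-42, 0, 22], [0, 0, 0], 30],
  [[-41, 0, 23], [0, 0, 0], 30],
  [[0, 0, 0], [0, 0, 0], 30],
  [[0, 0, 0], [0, 0, 0], 30],
])

```text
t: 10.1
ee_pos: [0.5755, -0.3287, 0.33]
orientation: [0.501, 0.499, -0.499, -0.501]
wrist_force: [0.5, 0.7, -3.6]
opening: 0.0356
```

send_rows([
  [[0, 35, 0], [0, 0, 0], 30],
  [[0, 35, 0], [0, 0, 0], 30],
  [[0, 25, 0], [0, 0, 0], 30],
  [[0, 0, 0], [0, 0, 0], 30],
  [[0, 0, 0], [0, 0, 0], 30],
])

```text
t: 10.6
ee_pos: [0.5781, -0.3249, 0.2351]
orientation: [0.499, 0.501, -0.5, -0.499]
wrist_force: [0.7, -0.5, -3.3]
opening: 0.0359
```

```bash
python3 - <<'E'
from h import *
c,o=obs("wrist");save(c,"w6");print(o["t"],o["ee_pos"],o["orientation"],o["wrist_force"],o["opening"])
print(o["ee_pos"]+R.from_quat(o["orientation"]).apply([0,.173,0]))
E
```

```text
10.6 [ 0.57807715 -0.32491222  0.23512154] [ 0.49912001  0.5012252  -0.50026962 -0.49938244] [ 0.72802549 -0.4862536  -3.34837729] 0.035931646690423
[ 0.57819675 -0.32470132  0.06212171]
```

View pics/w6.png

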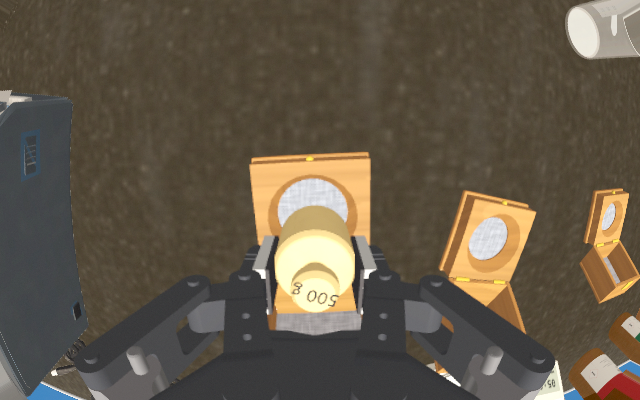

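send_rows([
  [[-3, 12, 1], [0, 0, 0], 30],
  [[0, 12, 0], [0, 0, 0], 30],
  [[0, 7, 0], [0, 0, 0], 30],
  [[0, 0, 0], [0, 0, 0], 30],
  [[0, 0, 0], [0, 0, 0], 30],
])

```text
t: 11.15
ee_pos: [0.5759, -0.3298, 0.2033]
orientation: [-0.5, -0.5, 0.5, 0.5]
wrist_force: [0.3, -0.0, -4.8]
opening: 0.0355
```

```bash
python3 - <<'E'
from h import *
c,o=obs("wrist");save(c,"w7");print(o["t"],o["ee_pos"],o["orientation"],o["wrist_force"],o["opening"])
c,o=obs("side");save(c,"s7")
E
```

```text
11.15 [ 0.57587455 -0.32977199  0.20327722] [-0.49972658 -0.50000591  0.50000194  0.50026543] [ 0.34061508 -0.00680012 -4.84426283] 0.03552898386061905
```

View pics/w7.png

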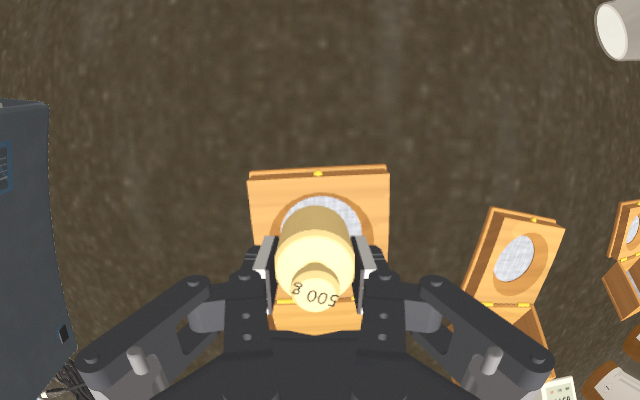

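send_rows([
  [[2, 2, -1], [0, 0, 0], 30],
  [[0, 2, 0], [0, 0, 0], 30],
  [[0, 0, 0], [0, 0, 0], 30],
  [[0, 0, 0], [0, 0, 0], 30],
])

```text
t: 11.65
ee_pos: [0.5769, -0.3278, 0.1996]
orientation: [-0.5, -0.5, 0.5, 0.5]
wrist_force: [-0.2, 0.4, -4.0]
opening: 0.0357
```

send_rows([
  [[0, 1, 0], [0, 0, 0], 30],
  [[0, 0, 0], [0, 0, 0], 30],
  [[0, 0, 0], [0, 0, 0], 30],
])

```text
t: 11.95
ee_pos: [0.5769, -0.3279, 0.1987]
orientation: [-0.5, -0.5, 0.5, 0.5]
wrist_force: [-0.1, 0.1, -3.3]
opening: 0.0357
```

send_rows([
  [[0, 1, 0], [0, 0, 0], 30],
  [[0, 0, 0], [0, 0, 0], 30],
  [[0, 0, 0], [0, 0, 0], 30],
])

```text
t: 12.25
ee_pos: [0.577, -0.3279, 0.1977]
orientation: [0.5, 0.5, -0.5, -0.5]
wrist_force: [-0.0, -0.7, -5.4]
opening: 0.0355
```

send_rows([
  [[0, 1, 0], [0, 0, 0], 30],
  [[0, 0, 0], [0, 0, 0], 30],
  [[0, 0, 0], [0, 0, 0], 30],
])

```text
t: 12.55
ee_pos: [0.577, -0.3278, 0.1976]
orientation: [0.5, 0.5, -0.5, -0.5]
wrist_force: [-2.5, 1.5, 2.2]
opening: 0.0357
```

send_rows([
  [[0, 0, 0], [0, 0, 0], 42],
  [[0, 0, 0], [0, 0, 0], 45],
  [[0, 0, 0], [0, 0, 0], 55],
  [[0, 0, 0], [0, 0, 0], 70],
  [[0, 0, 0], [0, 0, 0], 70],
])

```text
t: 13.05
ee_pos: [0.5772, -0.3281, 0.1969]
orientation: [0.5, 0.5, -0.5, -0.5]
wrist_force: [0.3, -0.2, 0.0]
opening: 0.0599
```

send_rows([
  [[0, -10, 0], [0, 0, 0], 70],
  [[0, -20, 0], [0, 0, 0], 70],
  [[0, -40, 0], [0, 0, 0], 70],
  [[0, -45, 0], [0, 0, 0], 70],
  [[0, -20, 0], [0, 0, 0], 70],
])

```text
t: 13.55
ee_pos: [0.5781, -0.3283, 0.3381]
orientation: [0.503, 0.501, -0.499, -0.497]
wrist_force: [1.5, 0.1, 0.7]
opening: 0.0597
```

```bash
python3 - <<'E'
from h import *
c,o=obs("wrist");save(c,"w8");print(o["t"],o["ee_pos"],o["wrist_force"],o["opening"])
fitcyl(c,o,"weight_large",(.577,-.328),z0=.007)
E
```

```text
13.55 [ 0.57810571 -0.32830737  0.3381215 ] [1.53975377 0.12791722 0.69180228] 0.05969251873250538
weight_large p0.94 xy [ 0.5771 -0.3283] iou 0.97 col [255.  255.  197.5] px [317. 181.]
```

View pics/w8.png

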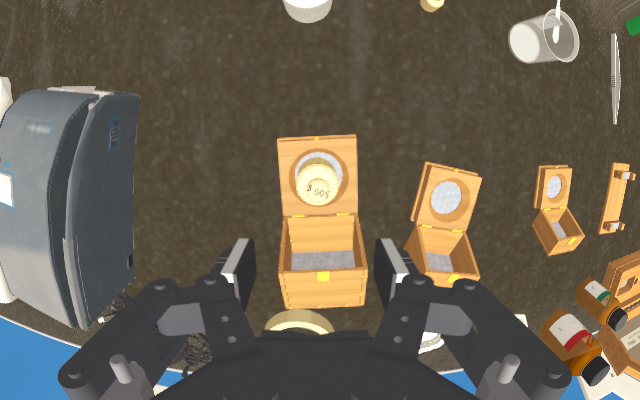

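send_rows([
  [[25, 0, 7], [0, 0, 0], 65],
  [[43, 0, 12.5], [0, 0, 0], 65],
  [[43, 0, 12.5], [0, 0, 0], 65],
  [[43, 0, 12.5], [0, 0, 0], 65],
  [[43, 0, 12.5], [0, 0, 0], 65],
])

```text
t: 14.15
ee_pos: [0.5188, -0.1291, 0.3308]
orientation: [-0.5, -0.5, 0.5, 0.501]
wrist_force: [0.8, 1.2, 0.8]
opening: 0.0554
```

send_rows([
  [[43, 0, 12.5], [0, 0, 0], 65],
  [[43, 0, 12.5], [0, 0, 0], 65],
  [[43, 0, 12.5], [0, 0, 0], 65],
  [[43, 0, 12.5], [0, 0, 0], 65],
  [[43, 0, 12.5], [0, 0, 0], 65],
])

```text
t: 14.65
ee_pos: [0.4561, 0.0856, 0.331]
orientation: [-0.5, -0.5, 0.5, 0.5]
wrist_force: [0.4, 0.3, 0.2]
opening: 0.0555
```

send_rows([
  [[43, 0, 12.5], [0, 0, 0], 65],
  [[43, 0, 12.5], [0, 0, 0], 65],
  [[35, 20, 10], [0, 0, 0], 65],
  [[0, 40, 0], [0, 0, 0], 65],
  [[0, 0, 0], [0, 0, 0], 65],
])

```text
t: 15.15
ee_pos: [0.4191, 0.2047, 0.267]
orientation: [-0.498, -0.497, 0.505, 0.501]
wrist_force: [-1.7, -1.0, -0.8]
opening: 0.0553
```

send_rows([
  [[0, 0, 0], [0, 0, 0], 65],
  [[0, 0, 0], [0, 0, 0], 65],
])

```text
t: 15.35
ee_pos: [0.4235, 0.2045, 0.2729]
orientation: [0.501, 0.5, -0.499, -0.5]
wrist_force: [0.2, -0.7, -0.1]
opening: 0.0555
```

```bash
python3 - <<'E'
from h import *
c,o=obs("wrist");save(c,"w9");print(o["t"],o["ee_pos"],o["orientation"],o["opening"])
fitcyl(c,o,"weight_medium",(.421,.205))
E
```

```text
15.35 [0.4234729  0.20447151 0.27289875] [ 0.50096122  0.50011349 -0.49879549 -0.5001274 ] 0.05545361533736989
weight_medium p0.93 xy [0.4205 0.204 ] iou 0.94 col [241. 214. 149.] px [315. 198.]
```

View pics/w9.png

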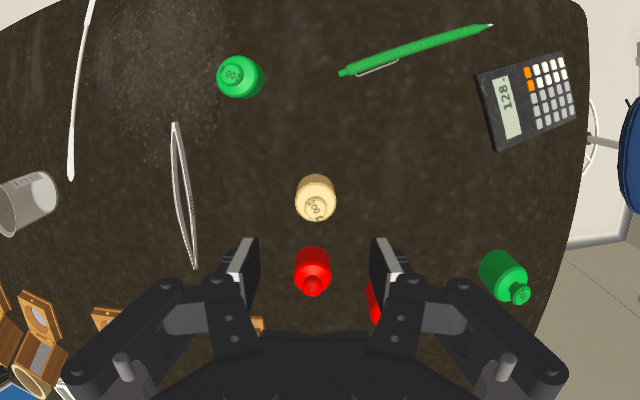

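send_rows([
  [[0, 30, 2.5], [0, 0, 0], 65],
  [[0, 30, 0], [0, 0, 0], 65],
  [[0, 20, 0], [0, 0, 0], 65],
  [[0, 0, 0], [0, 0, 0], 65],
  [[0, 0, 0], [0, 0, 0], 65],
])

```text
t: 15.95
ee_pos: [0.4207, 0.2051, 0.1927]
orientation: [0.5, 0.5, -0.499, -0.5]
wrist_force: [0.3, 0.4, -0.0]
opening: 0.0556
```

```bash
python3 - <<'E'
from h import *
o=get_obs();print(o["ee_pos"]+R.from_quat(o["orientation"]).apply([0,.173,0]))
E
```

```text
[0.42098494 0.20522144 0.01972266]
```

send_rows([
  [[-1, 5, 0], [0, 0, 0], 65],
  [[0, 0, 0], [0, 0, 0], 65],
  [[0, 0, 0], [0, 0, 0], 35],
  [[0, 0, 0], [0, 0, 0], 22],
  [[0, 0, 0], [0, 0, 0], 22],
], force=40)

```text
t: 16.45
ee_pos: [0.4202, 0.2043, 0.1875]
orientation: [0.5, 0.5, -0.5, -0.5]
wrist_force: [-0.6, -0.6, 5.0]
opening: 0.028
```

send_rows([
  [[0, 0, 0], [0, 0, 0], 22],
  [[0, 0, 0], [0, 0, 0], 22],
  [[0, 0, 0], [0, 0, 0], 22],
])

```text
t: 16.75
ee_pos: [0.4202, 0.2044, 0.1875]
orientation: [0.5, 0.5, -0.5, -0.5]
wrist_force: [-0.8, -0.5, 5.6]
opening: 0.0279
```

send_rows([
  [[0, -10, 0], [0, 0, 0], 22],
  [[0, -30, 0], [0, 0, 0], 22],
  [[0, -45, 0], [0, 0, 0], 22],
  [[0, -40, 0], [0, 0, 0], 22],
  [[0, -5, 0], [0, 0, 0], 22],
])

```text
t: 17.25
ee_pos: [0.4214, 0.2055, 0.322]
orientation: [0.501, 0.504, -0.496, -0.499]
wrist_force: [1.5, 1.2, -1.2]
opening: 0.0283
```

send_rows([
  [[-24, 0, -10], [0, 0, 0], 22],
  [[-40, 0, -18], [0, 0, 0], 22],
  [[-40, 0, -18], [0, 0, 0], 22],
  [[-40, 0, -18], [0, 0, 0], 22],
  [[-40, 0, -18], [0, 0, 0], 22],
])

```text
t: 17.75
ee_pos: [0.5017, 0.0185, 0.3158]
orientation: [-0.499, -0.5, 0.501, 0.5]
wrist_force: [0.5, 0.4, -0.8]
opening: 0.0281
```

send_rows([
  [[-40, 0, -18], [0, 0, 0], 22],
  [[-40, 0, -18], [0, 0, 0], 22],
  [[-40, 0, -18], [0, 0, 0], 22],
  [[-40, 0, -18], [0, 0, 0], 22],
  [[-40, 0, -18], [0, 0, 0], 22],
])

```text
t: 18.25
ee_pos: [0.5919, -0.1814, 0.3153]
orientation: [-0.499, -0.5, 0.5, 0.501]
wrist_force: [0.1, 1.1, -1.2]
opening: 0.0281
```

send_rows([
  [[-10, 0, -7], [0, 0, 0], 22],
  [[0, 30, 0], [0, 0, 0], 22],
  [[0, 35, 0], [0, 0, 0], 22],
  [[0, 30, 0], [0, 0, 0], 22],
  [[0, 0, 0], [0, 0, 0], 22],
])

```text
t: 18.75
ee_pos: [0.5955, -0.1891, 0.2151]
orientation: [-0.495, -0.498, 0.503, 0.504]
wrist_force: [-1.1, 0.6, -2.9]
opening: 0.0279
```

send_rows([
  [[0, 0, 0], [0, 0, 0], 22],
  [[0, 0, 0], [0, 0, 0], 22],
])

```text
t: 18.95
ee_pos: [0.5999, -0.19, 0.2236]
orientation: [0.501, 0.501, -0.499, -0.499]
wrist_force: [0.0, 0.6, -0.6]
opening: 0.0279
```

```bash
python3 - <<'E'
from h import *
c,o=obs("wrist");save(c,"w10");print(o["t"],o["ee_pos"],o["orientation"],o["wrist_force"],o["opening"])
E
```

```text
18.95 [ 0.59991584 -0.18995136  0.22360443] [ 0.5010196   0.50069781 -0.49939628 -0.49888317] [ 0.02542947  0.56247359 -0.56952529] 0.027892316378576042
```

View pics/w10.png

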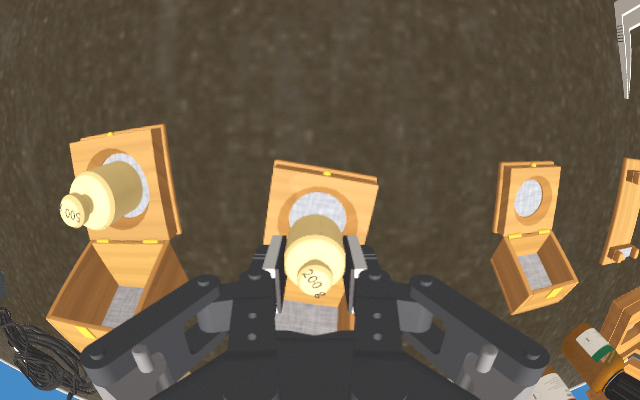

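send_rows([
  [[0.5, 10, 0], [0, 0, 0], 22],
  [[0, 10, 0], [0, 0, 0], 22],
  [[0, 5, 0], [0, 0, 0], 22],
  [[0, 0, 0], [0, 0, 0], 22],
  [[0, 0, 0], [0, 0, 0], 22],
])

```text
t: 19.5
ee_pos: [0.5989, -0.1893, 0.1964]
orientation: [-0.5, -0.5, 0.5, 0.5]
wrist_force: [1.2, -0.7, -2.1]
opening: 0.0283
```

send_rows([
  [[0, 1, 0], [0, 0, 0], 22],
  [[0, 0, 0], [0, 0, 0], 22],
  [[0, 0, 0], [0, 0, 0], 22],
])

```text
t: 19.8
ee_pos: [0.599, -0.1894, 0.1959]
orientation: [0.5, 0.5, -0.5, -0.5]
wrist_force: [-0.5, -0.6, -0.4]
opening: 0.0279
```

send_rows([
  [[0, 1, 0], [0, 0, 0], 22],
  [[0, 0, 0], [0, 0, 0], 22],
  [[0, 0, 0], [0, 0, 0], 22],
])

```text
t: 20.1
ee_pos: [0.599, -0.1894, 0.1947]
orientation: [0.5, 0.5, -0.5, -0.5]
wrist_force: [-0.0, 1.1, -2.2]
opening: 0.0281
```

send_rows([
  [[0, 1, 0], [0, 0, 0], 22],
  [[0, 0, 0], [0, 0, 0], 22],
  [[0, 0, 0], [0, 0, 0], 22],
])

```text
t: 20.4
ee_pos: [0.599, -0.1893, 0.1946]
orientation: [0.5, 0.5, -0.5, -0.5]
wrist_force: [-2.5, 0.8, 5.2]
opening: 0.028
```

Contact. Release and rise.

send_rows([
  [[0, 0, 0], [0, 0, 0], 33],
  [[0, 0, 0], [0, 0, 0], 36],
  [[0, 0, 0], [0, 0, 0], 45],
  [[0, 0, 0], [0, 0, 0], 58],
  [[0, 0, 0], [0, 0, 0], 58],
])

```text
t: 20.9
ee_pos: [0.599, -0.1894, 0.1935]
orientation: [0.5, 0.5, -0.5, -0.5]
wrist_force: [0.1, 0.3, -0.5]
opening: 0.0495
```

send_rows([
  [[0, -10, 0], [0, 0, 0], 58],
  [[0, -20, 0], [0, 0, 0], 58],
  [[0, -40, 0], [0, 0, 0], 58],
  [[0, -40, 0], [0, 0, 0], 58],
  [[0, -20, 0], [0, 0, 0], 58],
])

```text
t: 21.4
ee_pos: [0.6001, -0.1894, 0.329]
orientation: [0.502, 0.501, -0.499, -0.498]
wrist_force: [0.8, -0.3, 0.2]
opening: 0.0498
```

```bash
python3 - <<'E'
from h import *
c,o=obs("wrist");save(c,"w11");print(o["t"],o["ee_pos"],o["wrist_force"],o["opening"])
fitcyl(c,o,"weight_medium",(.5995,-.1893),z0=.007)
fitcyl(c,o,"weight_small",(.394,-.212));fitcyl(c,o,"jar",(.4,-.338));fitcyl(c,o,"beaker",(.42,-.095))
E
```

```text
21.4 [ 0.60006741 -0.18938693  0.329037  ] [ 0.81800249 -0.25505198  0.15260144] 0.049813791722211516
weight_medium p0.86 xy [ 0.5987 -0.1905] iou 0.92 col [255. 255. 194.] px [315. 182.]
jar p0.62 xy [ 0.3989 -0.3399] iou 0.97 col [200. 190. 173.] px [164.   5.]
beaker p0.70 xy [ 0.4126 -0.0905] iou 0.93 col [237. 234. 225.] px [422.   8.]
```

View pics/w11.png

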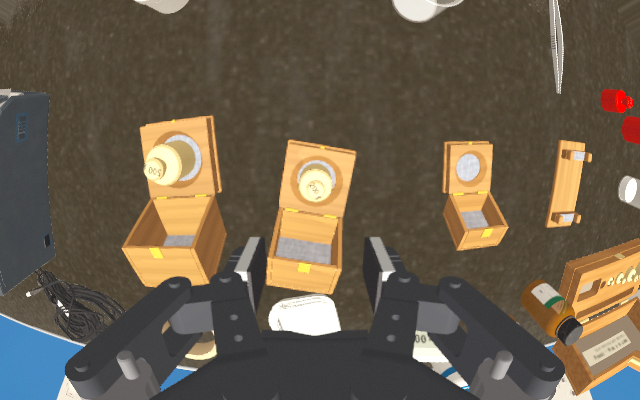

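send_rows([
  [[-4, 0, 30], [0, 0, 0], 50],
  [[-4, 0, 40], [0, 0, 0], 50],
  [[-4, 0, 44], [0, 0, 0], 50],
  [[-4, 0, 44], [0, 0, 0], 50],
  [[-4, 0, 40], [0, 0, 0], 50],
])

```text
t: 22.15
ee_pos: [0.3981, -0.2092, 0.3217]
orientation: [-0.499, -0.499, 0.5, 0.502]
wrist_force: [0.2, -1.6, -0.0]
opening: 0.0427
```

send_rows([
  [[-2, 10, 8], [0, 0, 0], 50],
  [[0, 30, 0], [0, 0, 0], 50],
  [[0, 20, 0], [0, 0, 0], 50],
  [[0, 0, 0], [0, 0, 0], 50],
  [[0, 0, 0], [0, 0, 0], 50],
])

```text
t: 22.65
ee_pos: [0.3931, -0.2111, 0.2629]
orientation: [-0.499, -0.5, 0.5, 0.501]
wrist_force: [0.5, 0.3, -0.0]
opening: 0.0427
```

```bash
python3 - <<'E'
from h import *
c,o=obs("wrist");save(c,"w12");print(o["t"],o["ee_pos"],o["orientation"],o["qpos"].round(2),o["opening"])
fitcyl(c,o,"weight_small",(.394,-.212));fitcyl(c,o,"jar",(.4,-.338));fitcyl(c,o,"beaker",(.42,-.095))
E
```

```text
22.65 [ 0.39310107 -0.21106246  0.26292115] [-0.49904063 -0.50011053  0.50023262  0.50061486] [ 0.65  0.26 -0.23  1.97  0.07  0.92  1.96] 0.04272287949536193
jar p0.71 xy [ 0.4022 -0.3388] iou 0.90 col [255. 254. 242.] px [149. 223.]
beaker p0.85 xy [ 0.4189 -0.0903] iou 0.89 col [135. 127. 116.] px [473. 247.]
```

View pics/w12.png

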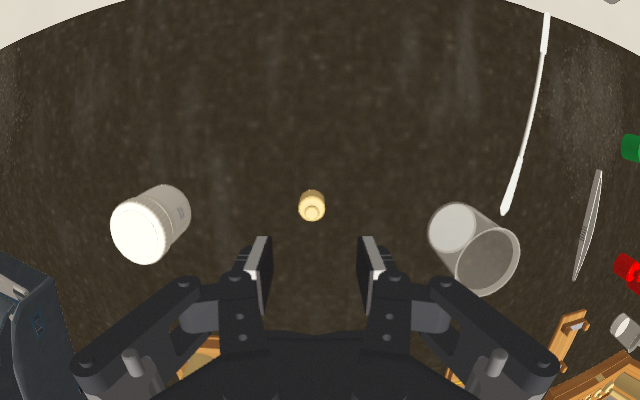

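```bash
python3 - <<'E'
from h import *
c,o=obs("wrist")
im=c["image"].astype(int);m=((im[:,:,0]-im[:,:,2]>35)&(im[:,:,0]>90)).astype(np.uint8)
n,lab,st,cen=cv2.connectedComponentsWithStats(m);l=lab[206,312];print(st[l],cen[l])
M=lab==l
def f(q):
    yy,xx=np.nonzero(hullmask(c,o,"weight_small",*q));return np.array([xx.mean(),yy.mean()])-cen[l]
s=least_squares(f,[.394,-.212],diff_step=3e-3);h=hullmask(c,o,"weight_small",*s.x);print(s.x,(h&M).sum()/(h|M).sum(),o["ee_pos"])
E
```

```text
[299 187  28  32 722] [312.74238227 202.72576177]
[ 0.39426358 -0.21412272] 0.9625668449197861 [ 0.39373213 -0.21150931  0.26460417]
```

send_rows([
  [[-2.5, 25, -0.5], [0, 0, 0], 50],
  [[0, 30, 0], [0, 0, 0], 50],
  [[0, 20, 0], [0, 0, 0], 50],
  [[0, 0, 0], [0, 0, 0], 50],
  [[0, 0, 0], [0, 0, 0], 50],
])

```text
t: 23.4
ee_pos: [0.3939, -0.214, 0.1893]
orientation: [0.5, 0.5, -0.5, -0.5]
wrist_force: [0.2, 0.4, 0.2]
opening: 0.0427
```

```bash
python3 - <<'E'
from h import *
c,o=obs("wrist");save(c,"w13");print(o["ee_pos"]+R.from_quat(o["orientation"]).apply([0,.173,0]))
E
```

```text
[ 0.39399096 -0.21403926  0.01629216]
```

View pics/w13.png

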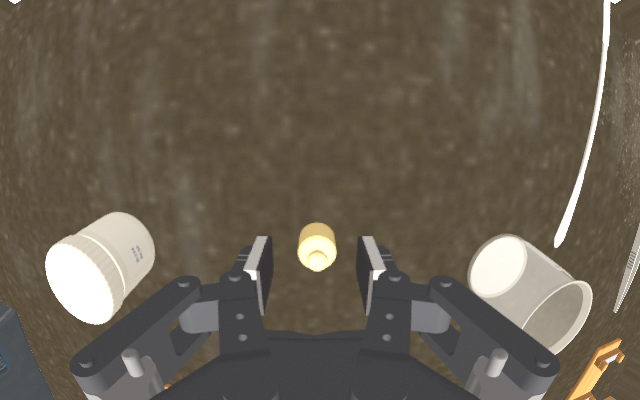

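send_rows([
  [[0, 4.7, 0], [0, 0, 0], 50],
  [[0, 0, 0], [0, 0, 0], 40],
  [[0, 0, 0], [0, 0, 0], 20],
  [[0, 0, 0], [0, 0, 0], 10],
  [[0, 0, 0], [0, 0, 0], 10],
], force=30)

```text
t: 23.95
ee_pos: [0.3937, -0.214, 0.1846]
orientation: [0.5, 0.5, -0.5, -0.5]
wrist_force: [-1.0, 0.4, 4.4]
opening: 0.0175
```

send_rows([
  [[0, 0, 0], [0, 0, 0], 10],
  [[0, 0, 0], [0, 0, 0], 10],
  [[0, 0, 0], [0, 0, 0], 10],
])

```text
t: 24.25
ee_pos: [0.3937, -0.214, 0.1846]
orientation: [0.5, 0.5, -0.5, -0.5]
wrist_force: [-1.5, 0.3, 6.1]
opening: 0.0175
```

send_rows([
  [[0, -10, 0], [0, 0, 0], 10],
  [[0, -25, 0], [0, 0, 0], 10],
  [[0, -40, 0], [0, 0, 0], 10],
  [[0, -40, 0], [0, 0, 0], 10],
  [[0, -15, 0], [0, 0, 0], 10],
])

```text
t: 24.75
ee_pos: [0.3946, -0.2142, 0.3182]
orientation: [0.503, 0.501, -0.499, -0.497]
wrist_force: [1.6, -0.9, -1.3]
opening: 0.0174
```

send_rows([
  [[16, 0, -17], [0, 0, 0], 10],
  [[28, 0, -29], [0, 0, 0], 10],
  [[28, 0, -29], [0, 0, 0], 10],
  [[28, 0, -29], [0, 0, 0], 10],
  [[28, 0, -29], [0, 0, 0], 10],
])

```text
t: 25.25
ee_pos: [0.5272, -0.0848, 0.3142]
orientation: [0.5, 0.5, -0.5, -0.5]
wrist_force: [1.3, -0.8, -1.5]
opening: 0.0176
```

send_rows([
  [[28, 0, -29], [0, 0, 0], 10],
  [[27, 0, -29], [0, 0, 0], 10],
  [[0, 0, 0], [0, 0, 0], 10],
  [[0, 40, 0], [0, 0, 0], 10],
  [[0, 30, 0], [0, 0, 0], 10],
])

```text
t: 25.75
ee_pos: [0.5842, -0.0311, 0.2432]
orientation: [-0.5, -0.5, 0.5, 0.5]
wrist_force: [-0.5, 0.4, -1.6]
opening: 0.0173
```

send_rows([
  [[0, 25, 0], [0, 0, 0], 10],
  [[0, 0, 0], [0, 0, 0], 10],
  [[0, 0, 0], [0, 0, 0], 10],
  [[0, 0, 0], [0, 0, 0], 10],
])

```text
t: 26.15
ee_pos: [0.5853, -0.031, 0.221]
orientation: [0.501, 0.501, -0.499, -0.499]
wrist_force: [1.3, 0.8, 0.5]
opening: 0.0173
```

```bash
python3 - <<'E'
from h import *
c,o=obs("wrist");save(c,"w14");print(o["t"],o["ee_pos"],o["orientation"],o["wrist_force"],o["opening"])
E
```

```text
26.15 [ 0.58531948 -0.03101786  0.22099699] [ 0.50100722  0.50079446 -0.49907341 -0.49912165] [1.26990611 0.84981234 0.54944127] 0.01725143852197566
```

View pics/w14.png

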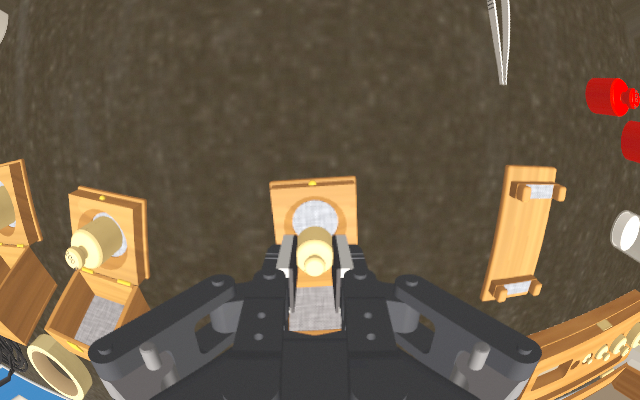

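send_rows([
  [[0, 10, 0], [0, 0, 0], 10],
  [[0, 10, 0], [0, 0, 0], 10],
  [[0, 5, 0], [0, 0, 0], 10],
  [[0, 0, 0], [0, 0, 0], 10],
  [[0, 0, 0], [0, 0, 0], 10],
])

```text
t: 26.7
ee_pos: [0.5844, -0.0308, 0.1936]
orientation: [-0.5, -0.5, 0.5, 0.5]
wrist_force: [0.3, -0.4, -0.6]
opening: 0.0175
```

send_rows([
  [[0, 1, 0], [0, 0, 0], 10],
  [[0, 0, 0], [0, 0, 0], 10],
  [[0, 0, 0], [0, 0, 0], 10],
])

```text
t: 27.0
ee_pos: [0.5846, -0.0309, 0.1932]
orientation: [0.5, 0.5, -0.5, -0.5]
wrist_force: [-0.3, 0.2, -0.8]
opening: 0.0174
```

send_rows([
  [[0, 1, 0], [0, 0, 0], 10],
  [[0, 0, 0], [0, 0, 0], 10],
  [[0, 0, 0], [0, 0, 0], 10],
])

```text
t: 27.3
ee_pos: [0.5844, -0.0309, 0.192]
orientation: [-0.5, -0.5, 0.5, 0.5]
wrist_force: [0.5, -0.3, -0.5]
opening: 0.0173
```

send_rows([
  [[0, 1, 0], [0, 0, 0], 10],
  [[0, 0, 0], [0, 0, 0], 10],
  [[0, 0, 0], [0, 0, 0], 10],
])

```text
t: 27.6
ee_pos: [0.5846, -0.0308, 0.1916]
orientation: [0.5, 0.5, -0.5, -0.5]
wrist_force: [-1.4, 0.2, 5.1]
opening: 0.017
```

send_rows([
  [[0, 0, 0], [0, 0, 0], 21],
  [[0, 0, 0], [0, 0, 0], 24],
  [[0, 0, 0], [0, 0, 0], 32],
  [[0, 0, 0], [0, 0, 0], 42],
  [[0, 0, 0], [0, 0, 0], 42],
])

```text
t: 28.1
ee_pos: [0.5843, -0.0309, 0.1906]
orientation: [-0.5, -0.5, 0.5, 0.5]
wrist_force: [0.3, -0.1, 0.1]
opening: 0.0362
```

send_rows([
  [[0, -10, 0], [0, 0, 0], 42],
  [[0, -20, 0], [0, 0, 0], 42],
  [[0, -40, 0], [0, 0, 0], 42],
  [[0, -40, 0], [0, 0, 0], 42],
  [[0, -20, 0], [0, 0, 0], 42],
])

```text
t: 28.6
ee_pos: [0.5855, -0.0305, 0.326]
orientation: [0.502, 0.502, -0.498, -0.498]
wrist_force: [0.8, -0.1, 0.9]
opening: 0.0363
```

```bash
python3 - <<'E'
from h import *
import pickle
c,o=obs("wrist");save(c,"w15");print(o["t"],o["ee_pos"],o["wrist_force"],o["opening"])
fitcyl(c,o,"weight_small",(.585,-.031),z0=.007)
for k in("forceps","forceps_rest"):
  for d in silhouettes(k,c): print(k,round(d["p"],2),[int(x) for x in d["pixel"]],d["pixels"].sum())
pickle.dump((c,o),open("w15.pkl","wb"))
E
```

```text
28.6 [ 0.58553231 -0.03051756  0.32597118] [ 0.83103649 -0.05279948  0.85520373] 0.036258269797008406
weight_small p0.87 xy [ 0.585  -0.0319] iou 0.88 col [255. 255. 194.] px [314. 182.]
forceps 0.62 [34, 445] 763
forceps_rest 0.81 [191, 466] 4263
```

View pics/w15.png

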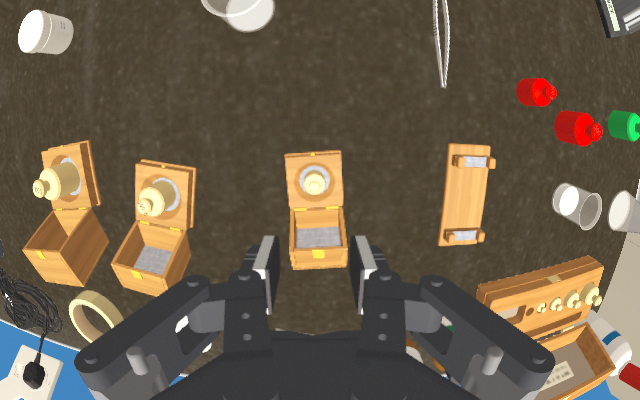

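send_rows([
  [[18, 0, 18], [0, 0, 0], 50],
  [[30, 0, 30], [0, 0, 0], 50],
  [[30, 0, 30], [0, 0, 0], 50],
  [[30, 0, 30], [0, 0, 0], 50],
  [[20, 0, 25], [0, 0, 0], 50],
])

```text
t: 29.3
ee_pos: [0.4487, 0.0992, 0.3193]
orientation: [-0.498, -0.5, 0.502, 0.5]
wrist_force: [1.4, -0.1, 0.9]
opening: 0.043
```

send_rows([
  [[0, 0, 0], [0, 0, 0], 50],
  [[0, 0, 0], [0, 0, 0], 50],
  [[0, 0, 0], [0, 0, 0], 50],
])

```text
t: 29.6
ee_pos: [0.4519, 0.0959, 0.3202]
orientation: [-0.5, -0.499, 0.5, 0.501]
wrist_force: [0.2, 0.1, -0.8]
opening: 0.0428
```

```bash
python3 - <<'E'
from h import *
import pickle
c,o=obs("wrist");save(c,"w16");print(o["t"],o["ee_pos"],o["orientation"],o["opening"])
for d in silhouettes("forceps",c)[:1]:
    M=d["pixels"];m=M.astype(np.uint8);ys,xs=np.nonzero(M);W=unproj(c,o,np.c_[xs,ys],.005)[:,:2]
    (cx,cy),(w,h),a=cv2.minAreaRect((W*1000).astype(np.float32))
    mu=W.mean(0);u,s,v=np.linalg.svd(W-mu,full_matrices=False);t=(W-mu)@v[0]
    mid=mu+v[0]*(t.max()+t.min())/2
    print(d["p"],d["pixel"],"rect",cx,cy,w,h,a,"mean",mu,"mid",mid,"len",np.ptp(t),"yaw",np.degrees(np.arctan2(*v[0][::-1])))
    # end width stats
    n=(W-mu)@v[1]
    for k in np.arange(-.06,.061,.02):
        q=np.abs(t-k)<.004;print(k,n[q].min().round(4),n[q].max().round(4))
pickle.dump((c,o),open("w16.pkl","wb"))
E
```

```text
29.6 [0.45191639 0.09594991 0.3202439 ] [-0.50038313 -0.49910358  0.49999645  0.50051563] 0.04280411045729897
0.56 [103.7, 307.0] rect 412.4906005859375 91.41322326660156 103.64534759521484 13.084177017211914 0.12723998725414276 mean [0.39811575 0.08999931] mid [0.41242903 0.09063346] len 0.10348949713026948 yaw 2.536833746825021Traceback (most recent call last):
  File "<stdin>", line 13, in <module>
    return umr_minimum(a, axis, None, out, keepdims, initial, where)
ValueError: zero-size array to reduction operation minimum which has no identity
```

View pics/w16.png

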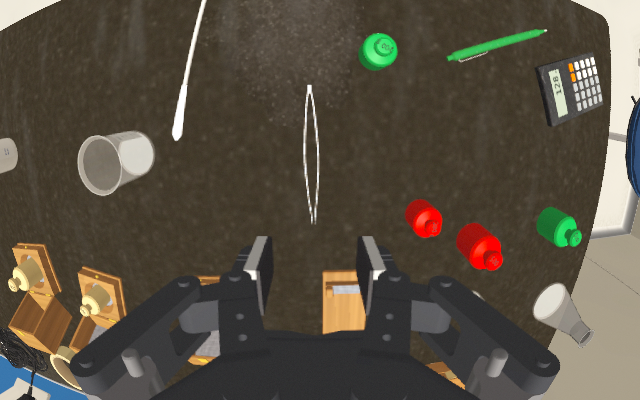

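```bash
python3 - <<'E'
from h import *
import pickle
c,o=pickle.load(open("w16.pkl","rb"));im=c["image"].astype(int)
m=((im.min(2)>100)&(im.max(2)-im.min(2)<50)).astype(np.uint8)
B=np.zeros_like(m);B[75:235,295:330]=1;m&=B
ys,xs=np.nonzero(m);print(len(xs),xs.min(),xs.max(),ys.min(),ys.max())
W=unproj(c,o,np.c_[xs,ys],.006)[:,:2];(r)=cv2.minAreaRect((W*1000).astype(np.float32));print(r)
e=unproj(c,o,[(309,86),(314,222)],.005)[:,:2];print(e,e.mean(0),np.linalg.norm(e[1]-e[0]),np.degrees(np.arctan2(*(e[1]-e[0])[::-1])))
cv2.imwrite("pics/zf.png",cv2.resize(c["image"][70:240,270:360],None,fx=3.4,fy=3.4,interpolation=cv2.INTER_CUBIC)[:,:,::-1])
c,o=pickle.load(open("w15.pkl","rb"));im=c["image"].astype(int)
sat=im.max(2)-im.min(2);g=((sat<45)&(im.max(2)>110)).astype(np.uint8)
n,lab,st,cen=cv2.connectedComponentsWithStats(g);P=[]
for l in range(1,n):
    if 430<cen[l][0]<500 and 140<cen[l][1]<250 and st[l][4]>40:
        w=unproj(c,o,cen[l],.016)[0];P.append(w[:2]);print(st[l],cen[l].round(1),w.round(4))
P=np.array(P[:2]);print("mid",P.mean(0),"sep",np.linalg.norm(P[1]-P[0]),"yaw",np.degrees(np.arctan2(*(P[1]-P[0])[::-1])))
cv2.imwrite("pics/zr.png",cv2.resize(c["image"][130:260,420:510],None,fx=4,fy=4,interpolation=cv2.INTER_CUBIC)[:,:,::-1])
for k,cc,oo in(("forceps_rest",c,o),):
    a=unproj(c,o,[(450,144),(490,146),(438,244),(478,246)],.007)[:,:2];print(a,a.mean(0))
E
```

```text
Traceback (most recent call last):
FileNotFoundError: [Errno 2] No such file or directory: 'w16.pkl'
```

```bash
python3 - <<'E'
from h import *
import pickle
c,o=obs("wrist");pickle.dump((c,o),open("w16.pkl","wb"));im=c["image"].astype(int)
m=((im.min(2)>100)&(im.max(2)-im.min(2)<50)).astype(np.uint8)
B=np.zeros_like(m);B[75:235,295:330]=1;m&=B
ys,xs=np.nonzero(m);print(len(xs),xs.min(),xs.max(),ys.min(),ys.max())
W=unproj(c,o,np.c_[xs,ys],.006)[:,:2];(r)=cv2.minAreaRect((W*1000).astype(np.float32));print(r)
e=unproj(c,o,[(309,86),(314,222)],.005)[:,:2];print(e,e.mean(0),np.linalg.norm(e[1]-e[0]),np.degrees(np.arctan2(*(e[1]-e[0])[::-1])))
cv2.imwrite("pics/zf.png",cv2.resize(c["image"][70:240,270:360],None,fx=3.4,fy=3.4,interpolation=cv2.INTER_CUBIC)[:,:,::-1])
c,o=pickle.load(open("w15.pkl","rb"));im=c["image"].astype(int)
sat=im.max(2)-im.min(2);g=((sat<45)&(im.max(2)>110)).astype(np.uint8)
n,lab,st,cen=cv2.connectedComponentsWithStats(g);P=[]
for l in range(1,n):
    if 430<cen[l][0]<500 and 140<cen[l][1]<250 and st[l][4]>40:
        w=unproj(c,o,cen[l],.016)[0];P.append(w[:2]);print(st[l],cen[l].round(1),w.round(4))
P=np.array(P[:2]);print("mid",P.mean(0),"sep",np.linalg.norm(P[1]-P[0]),"yaw",np.degrees(np.arctan2(*(P[1]-P[0])[::-1])))
cv2.imwrite("pics/zr.png",cv2.resize(c["image"][130:260,420:510],None,fx=4,fy=4,interpolation=cv2.INTER_CUBIC)[:,:,::-1])
a=unproj(c,o,[(450,144),(490,146),(438,244),(478,246)],.007)[:,:2];print(a,a.mean(0))
E
```

```text
698 303 318 84 222
((425.20892333984375, 91.14539337158203), (131.90771484375, 14.008026123046875), 0.08705499768257141)
[[0.36104766 0.08998382]
 [0.49154325 0.09434693]] [0.42629545 0.09216538] 0.1305685142489559 1.9149698853243329
[463 156  24  11 222] [474.7 161.2] [0.5623 0.1292 0.016 ]
[454 230  23  10 190] [464.9 234.7] [0.6423 0.1302 0.016 ]
mid [0.60228298 0.1297122 ] sep 0.07998269007504974 yaw 0.6692566258012955
[[0.54744199 0.10341844]
 [0.54687756 0.1519622 ]
 [0.65631613 0.1034094 ]
 [0.66148303 0.15633931]] [0.60302968 0.12878234]
```

View pics/zf.png

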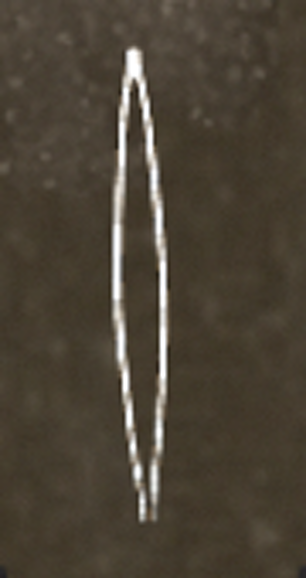

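View pics/zr.png

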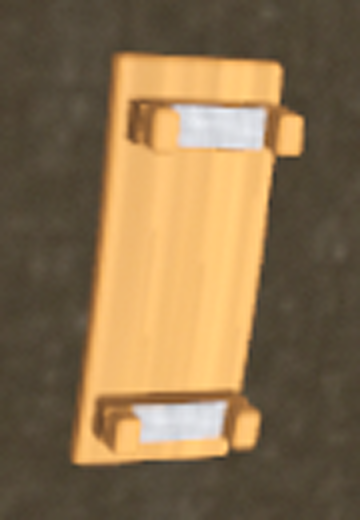

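send_rows([
  [[-4, 0, 26], [0, -2, 0], 50],
  [[0, 35, 0], [0, 0, 0], 50],
  [[0, 40, 0], [0, 0, 0], 50],
  [[0, 35, 0], [0, 0, 0], 50],
  [[0, 0, 0], [0, 0, 0], 50],
])

```text
t: 30.25
ee_pos: [0.4232, 0.0917, 0.2071]
orientation: [-0.489, -0.505, 0.511, 0.494]
wrist_force: [-0.8, 0.3, 0.7]
opening: 0.0429
```

send_rows([
  [[0, 0, 0], [0, 0, 0], 50],
  [[0, 0, 0], [0, 0, 0], 50],
])

```text
t: 30.45
ee_pos: [0.4269, 0.0933, 0.2127]
orientation: [0.492, 0.51, -0.507, -0.491]
wrist_force: [-0.2, -0.6, -0.4]
opening: 0.0427
```

```bash
python3 - <<'E'
from h import *
c,o=obs("wrist");save(c,"w17");print(o["t"],o["ee_pos"]+R.from_quat(o["orientation"]).apply([0,.173,0]),o["ee_pos"],R.from_quat(o["orientation"]).as_matrix().round(3).tolist(),o["opening"])
im=c["image"].astype(int);m=((im.min(2)>100)&(im.max(2)-im.min(2)<50)).astype(np.uint8)
n,lab,st,cen=cv2.connectedComponentsWithStats(m)
for l in range(1,n):
    if st[l][4]>60: print(st[l],cen[l].round(0))
E
```

```text
30.45 [0.427524   0.09347334 0.03971185] [0.42687112 0.09333156 0.21271056] [[-0.034, 0.004, -0.999], [0.999, 0.001, -0.034], [0.001, -1.0, -0.004]] 0.042728078734337406
[ 114    0   43  188 1703] [130. 103.]
[184   0  24  22 223] [195.   9.]
[244   0  27  20 169] [257.   8.]
[ 272    0   75   50 1437] [305.  16.]
[ 232   13   44   60 1140] [251.  44.]
[180  20  16  16 100] [189.  29.]
[318  22  27  31 235] [330.  38.]
[227  29   8  18  64] [231.  37.]
[375  32   9  18  79] [379.  42.]
[354  37  18  14  90] [365.  45.]
[324  49  32  22 189] [342.  61.]
[295  62  13  21 143] [302.  72.]
[320  72  12  11  63] [326.  76.]
[531  76  36  14  86] [548.  83.]
[328  83  10  17  81] [332.  91.]
[ 618   94   22   85 1397] [630. 134.]
[ 302  112   24  200 1541] [313. 209.]
[   0  168   97  102 6860] [ 44. 215.]
[237 236  31  80 731] [255. 266.]
[362 236  31  80 731] [373. 266.]
[ 559  273   81  127 4801] [608. 363.]
[ 178  300   41   34 1087] [200. 317.]
[ 411  300   40   34 1078] [429. 317.]
[  72  348   96   52 2449] [126. 380.]
[ 465  348   93   52 2437] [503. 380.]
[ 36 357  18  19 124] [ 45. 366.]
[ 50 377  28  23 415] [ 63. 390.]
```

View pics/w17.png

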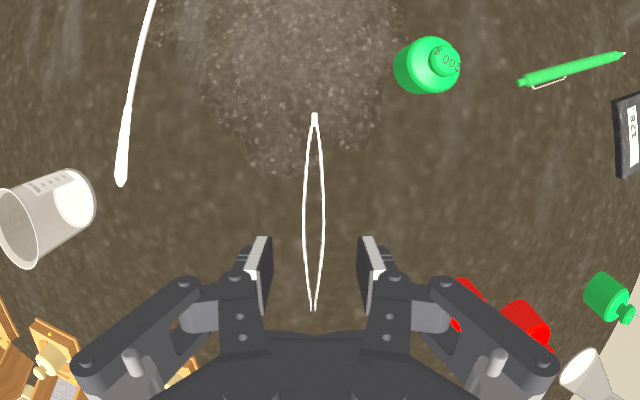

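```bash
python3 - <<'E'
from h import *
c,o=obs("wrist")
im=c["image"].astype(int);m=((im.min(2)>100)&(im.max(2)-im.min(2)<50)).astype(np.uint8)
n,lab,st,cen=cv2.connectedComponentsWithStats(m);l=[i for i in range(n) if abs(cen[i]-[313,209]).sum()<8][0]
ys,xs=np.nonzero(lab==l);W=unproj(c,o,np.c_[xs,ys],.006)[:,:2]
print(cv2.minAreaRect((W*1000).astype(np.float32)),o["ee_pos"]+R.from_quat(o["orientation"]).apply([0,.173,0]))
e=unproj(c,o,[(314,113),(312.5,311)],.005)[:,:2];print(e,e.mean(0),np.degrees(np.arctan2(*(e[1]-e[0])[::-1])),np.linalg.norm(e[0]-e[1]))
E
```

```text
((426.0078125, 91.74541473388672), (134.7657012939453, 13.892510414123535), 1.2776553630828857) [0.42762217 0.09354025 0.03990075]
[[0.35981484 0.08981226]
 [0.49411857 0.09352654]] [0.42696671 0.0916694 ] 1.5841573349497848 0.1343550794934485
```

send_rows([
  [[-2, 15, 1], [0, 0, 0], 50],
  [[0, 15, 0], [0, 0, 0], 50],
  [[0, 0, 0], [0, 0, 0], 50],
  [[0, 0, 0], [0, 0, 0], 50],
  [[0, 0, 0], [0, 0, 0], 50],
])

```text
t: 31.05
ee_pos: [0.4252, 0.0913, 0.1822]
orientation: [0.492, 0.509, -0.508, -0.491]
wrist_force: [0.5, 0.2, 1.2]
opening: 0.0428
```

```bash
python3 - <<'E'
from h import *
o=get_obs();print(o["ee_pos"]+R.from_quat(o["orientation"]).apply([0,.173,0]),o["wrist_force"])
E
```

```text
[0.42566384 0.09142127 0.00915264] [0.51365125 0.19294014 1.20835451]
```

send_rows([
  [[0, 4, -0.5], [0, 0, 0], 50],
  [[0, 2, 0], [0, 0, 0], 50],
  [[0, 0, 0], [0, 0, 0], 40],
  [[0, 0, 0], [0, 0, 0], 25],
  [[0, 0, 0], [0, 0, 0], 10],
], force=25)

```text
t: 31.55
ee_pos: [0.4251, 0.0912, 0.1751]
orientation: [0.491, 0.509, -0.509, -0.491]
wrist_force: [-0.3, -0.5, 0.5]
opening: 0.0124
```

send_rows([
  [[0, 0, 0], [0, 0, 0], 5],
  [[0, 0, 0], [0, 0, 0], 5],
  [[0, 0, 0], [0, 0, 0], 5],
  [[0, 0, 0], [0, 0, 0], 5],
])

```text
t: 31.95
ee_pos: [0.425, 0.0912, 0.1751]
orientation: [0.491, 0.509, -0.509, -0.491]
wrist_force: [-0.5, -0.3, 1.2]
opening: 0.0129
```

send_rows([
  [[0, -10, 0], [0, 1.3, 0], 5],
  [[0, -30, 0], [0, 0, 0], 5],
  [[0, -30, 0], [0, 0, 0], 5],
  [[0, -20, 0], [0, 0, 0], 5],
  [[0, 0, 0], [0, 0, 0], 5],
])

```text
t: 32.45
ee_pos: [0.4265, 0.0916, 0.2683]
orientation: [0.499, 0.505, -0.501, -0.495]
wrist_force: [-0.3, 0.4, -0.4]
opening: 0.0128
```

send_rows([
  [[5, 0, -25], [0, 0, 0], 5],
  [[8, 0, -40], [0, 0, 0], 5],
  [[8, 0, -40], [0, 0, 0], 5],
  [[8, 0, -41], [0, 0, 0], 5],
  [[6, 0, -30], [0, 0, 0], 5],
])

```text
t: 32.95
ee_pos: [0.6024, 0.1283, 0.2639]
orientation: [-0.497, -0.503, 0.503, 0.497]
wrist_force: [-0.1, 0.3, 0.3]
opening: 0.0127
```

send_rows([
  [[0, 0, 0], [0, 0, 0], 5],
  [[0, 0, 0], [0, 0, 0], 5],
  [[0, 0, 0], [0, 0, 0], 5],
])

```text
t: 33.25
ee_pos: [0.5993, 0.1281, 0.2642]
orientation: [-0.496, -0.502, 0.504, 0.497]
wrist_force: [0.3, -0.9, 0.3]
opening: 0.0128
```

```bash
python3 - <<'E'
from h import *
import pickle
c,o=obs("wrist");save(c,"w18");print(o["t"],o["ee_pos"]+R.from_quat(o["orientation"]).apply([0,.173,0]),o["ee_pos"],R.from_quat(o["orientation"]).as_matrix().round(3).tolist(),o["opening"])
pickle.dump((c,o),open("w18.pkl","wb"))
c,o=obs("scene");save(c,"s18");c,o=obs("side");save(c,"d18")
E
```

```text
33.25 [0.59885392 0.12799551 0.09117876] [0.59932495 0.1281272  0.26417807] [[-0.012, -0.003, -1.0], [1.0, -0.001, -0.012], [-0.001, -1.0, 0.003]] 0.012838347958656428
```

View pics/w18.png

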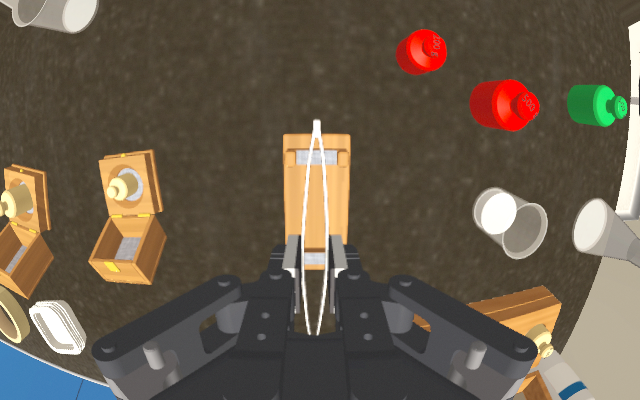

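View pics/d18.png

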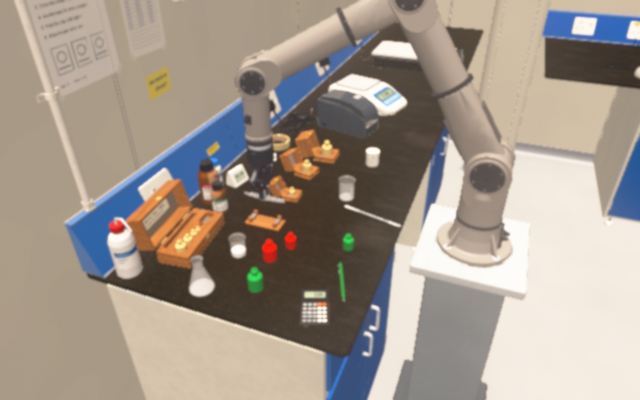

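```bash
python3 - <<'E'
from h import *
import pickle
c,o=pickle.load(open("w18.pkl","rb"))
e=unproj(c,o,[(317,120),(316,333)],.095)[:,:2];print("forceps",e,e.mean(0),np.linalg.norm(e[0]-e[1]))
print("foot front",unproj(c,o,[(284,135),(350,135)],.007)[:,:2].round(4))
im=c["image"].astype(int)
sat=im.max(2)-im.min(2);g=((sat<45)&(im.max(2)>110)).astype(np.uint8);g[:140]=0
for r in (155,160): 
    x=np.nonzero(g[r,285:350])[0]+285;print(r,x.min(),x.max(),unproj(c,o,[(x.min(),r),(x.max(),r)],.016)[:,:2].round(4).tolist())
cv2.imwrite("pics/z18.png",cv2.resize(c["image"][110:290,270:365],None,fx=4,fy=3.3,interpolation=cv2.INTER_CUBIC)[:,:,::-1])
E
```

```text
forceps [[0.53328238 0.12715909]
 [0.65163822 0.1285872 ]] [0.5924603  0.12787315] 0.11836446429996637
foot front [[0.5479 0.1038]
 [0.5472 0.1523]]
155 296 336 [[0.5614, 0.1132], [0.561, 0.1417]]
160 296 336 [[0.565, 0.1132], [0.5646, 0.1418]]
```

View pics/z18.png

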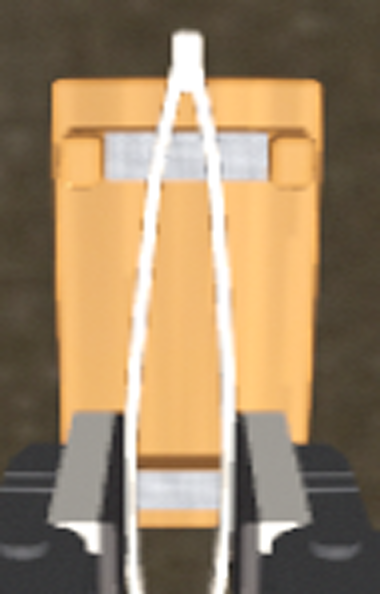

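send_rows([
  [[0, 10, -3], [0, 0, 0], 5],
  [[0, 25, 0], [0, 0, 0], 5],
  [[0, 20, 0], [0, 0, 0], 5],
  [[0, 10, 0], [0, 0, 0], 5],
  [[0, 0, 0], [0, 0, 0], 5],
])

```text
t: 33.9
ee_pos: [0.6026, 0.1279, 0.1979]
orientation: [-0.496, -0.502, 0.504, 0.498]
wrist_force: [0.0, -0.2, 0.2]
opening: 0.013
```

send_rows([
  [[0, 0, 0], [0, 0, 0], 5],
  [[0, 0, 0], [0, 0, 0], 5],
])

```text
t: 34.1
ee_pos: [0.6042, 0.1286, 0.2013]
orientation: [0.497, 0.504, -0.502, -0.496]
wrist_force: [0.7, -0.5, -1.4]
opening: 0.0123
```

```bash
python3 - <<'E'
from h import *
c,o=obs("wrist");save(c,"w19");print(o["t"],o["ee_pos"]+R.from_quat(o["orientation"]).apply([0,.173,0]),o["ee_pos"],o["wrist_force"])
E
```

```text
34.1 [0.60469149 0.12873721 0.02833888] [0.60422946 0.1286141  0.20133822] [ 0.66917768 -0.54166825 -1.41486826]
```

View pics/w19.png

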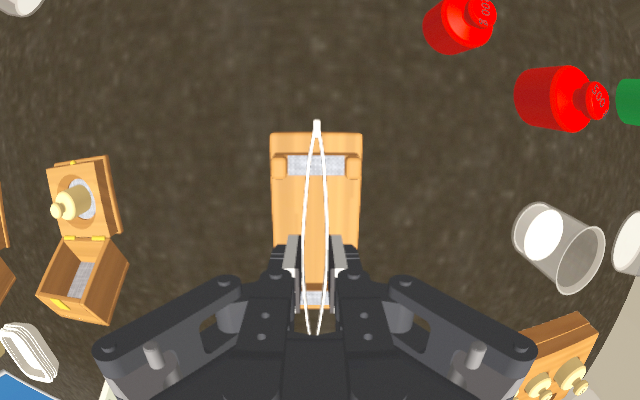

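```bash
python3 - <<'E'
from h import *
c,o=obs("wrist");print(o["ee_pos"])
print(unproj(c,o,(317,120.5),.0315),unproj(c,o,[(270,134),(362,134)],.007))
im=c["image"].astype(int)
sat=im.max(2)-im.min(2);g=((sat<45)&(im.max(2)>110)).astype(np.uint8);g[:140]=0;
for x in (295,300,335,338):
    r=np.nonzero(g[140:190,x])[0]+140;print(x,r.min(),r.max(),unproj(c,o,[(x,r.min()-.5),(x,r.max()+.5)],.016)[:,0].round(4))
E
```

```text
[0.60419591 0.12859948 0.20134665]
[[0.53930382 0.12789324 0.0315    ]] [[0.54771888 0.10324287 0.007     ]
 [0.54701288 0.15220515 0.007     ]]
295 155 174 [0.5573 0.5677]
300 155 174 [0.5573 0.5677]
335 155 174 [0.5571 0.5675]
338 155 174 [0.557  0.5674]
```

send_rows([
  [[-0.7, 2, 2.5], [0, 0, 0], 5],
  [[0, 4, 0], [0, 0, 0], 5],
  [[0, 0, 0], [0, 0, 0], 5],
  [[0, 0, 0], [0, 0, 0], 5],
  [[0, 0, 0], [0, 0, 0], 5],
])

```text
t: 34.7
ee_pos: [0.6011, 0.1276, 0.194]
orientation: [-0.497, -0.503, 0.503, 0.497]
wrist_force: [0.4, -0.2, -0.4]
opening: 0.0126
```

send_rows([
  [[0, 1.5, 0], [0, 0, 0], 5],
  [[0, 0, 0], [0, 0, 0], 5],
  [[0, 0, 0], [0, 0, 0], 5],
])

```text
t: 35.0
ee_pos: [0.6011, 0.1276, 0.1924]
orientation: [-0.497, -0.503, 0.503, 0.497]
wrist_force: [-0.7, -0.6, 0.2]
opening: 0.0129
```

send_rows([
  [[0, 1, 0], [0, 0, 0], 5],
  [[0, 0, 0], [0, 0, 0], 5],
  [[0, 0, 0], [0, 0, 0], 5],
])

```text
t: 35.3
ee_pos: [0.6011, 0.1276, 0.1915]
orientation: [-0.497, -0.503, 0.503, 0.497]
wrist_force: [0.6, 0.4, -0.9]
opening: 0.0125
```

```bash
python3 - <<'E'
from h import *
c,o=obs("wrist");save(c,"w20");print(o["t"],o["ee_pos"],o["wrist_force"])
E
```

```text
35.3 [0.60105451 0.12756752 0.19145412] [ 0.58681902  0.38162534 -0.88879756]
```

View pics/w20.png

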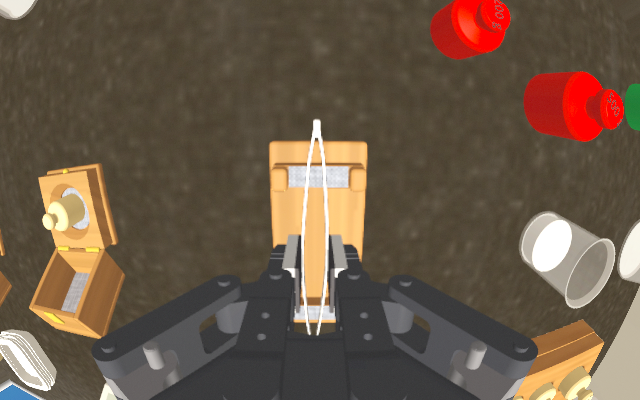

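send_rows([
  [[0, 1, -1], [0, 0, 0], 5],
  [[0, 0, 0], [0, 0, 0], 5],
  [[0, 0, 0], [0, 0, 0], 5],
])

```text
t: 35.65
ee_pos: [0.6021, 0.1277, 0.1907]
orientation: [0.497, 0.503, -0.503, -0.497]
wrist_force: [-0.2, 0.1, 1.6]
opening: 0.0128
```

```bash
python3 - <<'E'
from h import *
c,o=obs("wrist");print(o["ee_pos"],o["wrist_force"]);save(c,"w21")
im=c["image"].astype(int)
col=im[100:160,317].min(1);r=np.nonzero(col>150)[0].min()+100
print(r,unproj(c,o,(317,r),.0215)); 
w=np.nonzero((im[120:160,285,0]-im[120:160,285,2])>50)[0].min()+120;print(w,unproj(c,o,(285,w),.007))
E
```

```text
[0.60211247 0.1276686  0.19065298] [-0.24302414  0.11179046  1.63495244]
120 [[0.53654725 0.12684717 0.0215    ]]
138 [[0.54625038 0.11121251 0.007     ]]
```

send_rows([
  [[0, 0.7, 0], [0, 0, 0], 5],
  [[0, 0, 0], [0, 0, 0], 5],
  [[0, 0, 0], [0, 0, 0], 5],
])

```text
t: 36.0
ee_pos: [0.6021, 0.1277, 0.1904]
orientation: [0.497, 0.503, -0.503, -0.497]
wrist_force: [-1.6, 0.0, 4.5]
opening: 0.0125
```

send_rows([
  [[0, 0, 0], [0, 0, 0], 16],
  [[0, 0, 0], [0, 0, 0], 20],
  [[0, 0, 0], [0, 0, 0], 26],
  [[0, 0, 0], [0, 0, 0], 32],
  [[0, 0, 0], [0, 0, 0], 32],
])

```text
t: 36.5
ee_pos: [0.602, 0.1275, 0.1894]
orientation: [-0.497, -0.503, 0.503, 0.497]
wrist_force: [1.4, 0.4, -0.5]
opening: 0.0275
```

send_rows([
  [[0, -10, 0], [0, 0, 0], 32],
  [[0, -20, 0], [0, 0, 0], 32],
  [[0, -40, 0], [0, 0, 0], 32],
  [[0, -40, 0], [0, 0, 0], 32],
  [[0, -30, 0], [0, 0, 0], 32],
])

```text
t: 37.0
ee_pos: [0.6024, 0.1279, 0.3335]
orientation: [0.498, 0.504, -0.502, -0.496]
wrist_force: [0.3, 0.2, -0.1]
opening: 0.0274
```

send_rows([
  [[-5, 0, -30], [0, 0, 0], 32],
  [[-5, 0, -30], [0, 0, 0], 32],
  [[0, 0, 0], [0, 0, 0], 32],
  [[0, 0, 0], [0, 0, 0], 32],
  [[0, 0, 0], [0, 0, 0], 32],
])

```text
t: 37.5
ee_pos: [0.6614, 0.1191, 0.33]
orientation: [-0.496, -0.503, 0.503, 0.497]
wrist_force: [0.0, -0.1, -0.3]
opening: 0.0274
```

```bash
python3 - <<'E'
from h import *
c,o=obs("wrist");save(c,"w22");print(o["t"],o["ee_pos"],o["wrist_force"])
import pickle;pickle.dump((c,o),open("w22.pkl","wb"))
fitcyl(c,o,"weight_small",(.585,-.031),z0=.007);fitcyl(c,o,"weight_medium",(.5995,-.189),z0=.007)
fitcyl(c,o,"weight_large",(.577,-.328),z0=.007)
fitcyl(c,o,"beaker",(.42,-.094))
for n in("side","scene"):
    c,o=obs(n);save(c,n+"22");print(n)
    for k,q in(("weight_small",(.585,-.031)),("weight_medium",(.5995,-.189)),("weight_large",(.577,-.328))): fitcyl(c,o,k,q,z0=.007)
    fitcyl(c,o,"beaker",(.42,-.094));fitcyl(c,o,"jar",(.403,-.338))
E
```

```text
37.5 [0.66137802 0.11906946 0.32997473] [ 0.02558597 -0.14198847 -0.28494334]
weight_small p0.75 xy [ 0.5845 -0.0326] iou 0.80 col [238.5 211.  142. ] px [161. 107.]
weight_medium p0.83 xy [ 0.5991 -0.1925] iou 0.92 col [160. 134.  83.] px [ 51. 133.]
weight_large p0.73 xy [ 0.5771 -0.3351] iou 0.98 col [151. 125.  77.] px [  4. 126.]
side
weight_medium p0.55 xy [ 0.6017 -0.195 ] iou 0.73 col [222. 175. 109.] px [307. 166.]
weight_large p0.48 xy [ 0.5802 -0.3323] iou 0.76 col [221.  176.5 109. ] px [327. 148.]
beaker p0.67 xy [ 0.4229 -0.1048] iou 0.77 col [172.5 159.  147. ] px [347. 188.]
jar p0.80 xy [ 0.404  -0.3365] iou 0.83 col [222. 207. 190.] px [372. 157.]
scene
weight_small p0.49 xy [ 0.5865 -0.0306] iou 0.84 col [178. 155. 113.] px [315. 200.]
weight_medium p0.68 xy [ 0.605 -0.191] iou 0.84 col [176. 154. 112.] px [355. 185.]
weight_large p0.58 xy [ 0.5836 -0.3323] iou 0.82 col [176. 155. 113.] px [393. 177.]
beaker p0.85 xy [ 0.4206 -0.094 ] iou 0.91 col [146. 144. 135.] px [369. 212.]
```

View pics/w22.png

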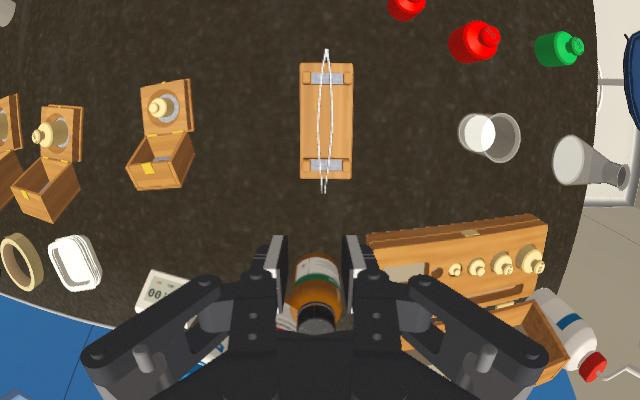

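View pics/side22.png

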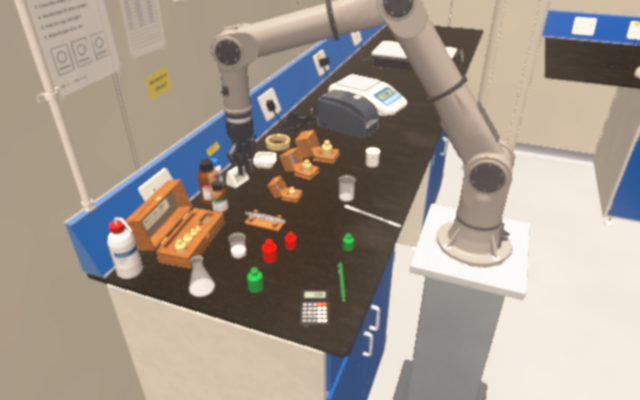

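```bash
python3 - <<'E'
from h import *
import pickle
c,o=pickle.load(open("w22.pkl","rb"))
e=unproj(c,o,[(326.5,49),(323.5,193)],.0205)[:,:2];f=unproj(c,o,[(300,63.5),(353,63.5),(300,178.5),(352,179.5)],.007)[:,:2]
print(e,e.mean(0),np.linalg.norm(e[1]-e[0]));print(f,f.mean(0))
cv2.imwrite("pics/z22.png",cv2.resize(c["image"][40:205,285:370],None,fx=3.4,fy=3.4,interpolation=cv2.INTER_CUBIC)[:,:,::-1])
E
```

```text
[[0.53634786 0.12704293]
 [0.669039   0.12683925]] [0.60269343 0.12694109] 0.13269129138363484
[[0.54820508 0.10315467]
 [0.54691571 0.15246197]
 [0.65854935 0.10416135]
 [0.65873276 0.15487663]] [0.60310072 0.12866366]
```

View pics/z22.png

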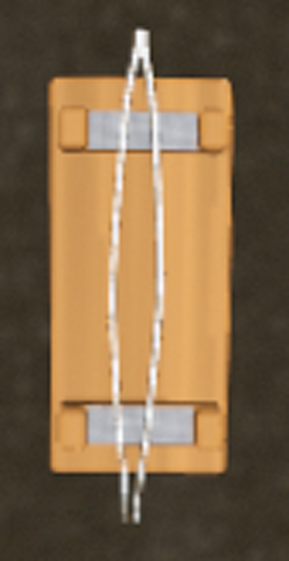

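send_rows([
  [[0, -20, 30], [0, 0, 0], 32],
  [[0, -30, 30], [0, 0, 0], 32],
  [[0, 0, 20], [0, 0, 0], 32],
  [[0, 0, 0], [0, 0, 0], 32],
  [[0, 0, 0], [0, 0, 0], 32],
])

```text
t: 38.85
ee_pos: [0.5823, 0.1171, 0.3799]
orientation: [0.497, 0.503, -0.503, -0.497]
wrist_force: [0.1, -1.0, -0.9]
opening: 0.0271
```

```bash
python3 - <<'E'
from workcell import *
print(hand_in())
E
```

```text
the job is handed in; nothing more can be done
None
```

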